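# Lower a basket of lens barrels into the ultrasonic cleaner

## Task

Stand every lens barrel upright in the raised wire basket of the dip lift, then use the wooden-handled rod to flick the ratchet pawl up from beneath and right over onto its rest, without touching the pawl with the gripper. Fit the crank on the square shaft end and wind the basket clockwise all the way down into the empty tank, then take the crank off and leave crank and rod lying flat on the black tool mat again, the crank with its handle up. Do not disturb the camera, the jar or the finished lens.

Things in the scene. Friction and masses are not known exactly. Their poses are not given: they have to be found in the camera images.
- lift: The fixed dip lift, one unit: a white ultrasonic cleaner tub 170 (x) x 280 (y) x 110 mm high with an empty steel tank (inside 140 x 250 mm, tank floor 40 mm above the bench), and at its +y end a grey column, 50 mm square, with its axis at x 0, y +210 mm, carrying a steel head plate whose upper face is 208 mm above the bench. Origin on the bench under the tub's centre; z up. It stands at a different place and yaw each time.
- basket_in (a point): Centre of the upper face of the floor of the wire basket. The basket is open on top, inside 112 (x) x 232 (y) mm, walls 34 mm above the underside of its 4 mm floor; axes as the lift's. Raised, its underside is 118 mm above the bench. A flat 36 mm wide gooseneck rises from its +y end wall to 80 mm above the underside and runs over the tub's rim to the column.
- basket (a joint): Height of the basket: 0 raised, growing as it goes down, 0.072 m all the way down in the tank (a hard stop). It is driven by the screw only, 24 mm a turn.
- screw (a joint): Turn of the lift's vertical screw with the ratchet wheel and square shaft end: 0 at the start, grows clockwise seen from above, which lowers the basket; 18.85 rad (three turns) is all the way down, a hard stop. A drag brake of about 0.15 N m holds the screw where it is left, also with the pawl off. While the pawl is in the teeth it cannot be turned clockwise by more than a few degrees.
- shaft_seat (a point): On the screw's axis, at the shoulder the crank's hub sits on, 240 mm above the bench. Above it stands the square shaft end, 14 x 14 mm, 22 mm high plus an 8 mm tapered tip (30 mm in all). Its x and y axes are square to the flats and turn with the screw; z up. The shoulder is a collar 33 mm across over a ratchet wheel 76 mm across.
- pawl (a joint): Angle of the ratchet pawl about its pin: 0 engaged, lying level with its nose in the teeth; grows as its free end is lifted; beyond upright (1.57) it falls over by its own weight to 3.14, level on its rest, pointing along the lift's +y. It turns freely, no spring, 70 g. Engaged or at rest it lies some 5 mm below the path of the fitted crank; standing up it is in the crank's way.
- pawl_pin (a point): Middle of the pawl's pin, 226 mm above the bench; the pin runs along the lift's x axis. The engaged pawl is a flat bar 12 mm wide (lift's x) and 6 mm thick, centred on the pin's height, that runs from the pin 115 mm along the lift's -y, on the side of the wheel towards the lift's -x (the robot's side). The wheel and head plate lie beneath it up to 83 mm from the pin; beyond that its underside is free for about 25 mm down.
- pawl_tab (a point): On the underside of the pawl's free end, 100 mm from the pin: the place to put the rod under. Moves with the pawl.
- rod: Rod with a square wooden handle 80 mm long, 18 x 18 mm, and a straight steel shaft 8 mm thick that runs from the handle along x to the tip; 170 mm in all, 90 g, lying on the mat. Origin under the middle of the handle; x towards the tip, z up; the shaft's axis is 9 mm above the underside.
- rod_tip (a point): Tip of the rod, 130 mm along x from the origin, on its axis.
- crank: Removable steel crank, 220 g, lying on the mat the way up it is used. Origin at the mouth of the square socket, in the centre of the hub's underside; z up, x along the arm to the handle. Hub 34 x 34 mm square (flats along x and y), 38 mm high; socket 16.4 mm square, 34 mm deep, open below, flats along x and y, so it fits the shaft in four ways. The arm is 18 mm wide and 14 mm high.
- crank_handle (a point): Middle of the crank's upright wooden handle, a freely spinning sleeve 22 mm thick and 60 mm tall, on an axis 85 mm along the crank's x; this point is 48 mm above the hub's underside and the sleeve's top 78 mm above it.
- mat: Fixed black rubber tool mat, 220 (x) x 190 (y) x 3 mm. Origin under its centre.
- barrel0: A black lens barrel, a cylinder 50 mm across and 52 mm high, about 120 g, standing on the bench to the right. Origin in the centre of its underside, z along its axis. Two to four barrels are there; an absent one has no pose.
- barrel1: A black lens barrel, a cylinder 50 mm across and 52 mm high, about 120 g, standing on the bench to the right. Origin in the centre of its underside, z along its axis. Two to four barrels are there; an absent one has no pose.
- barrel2: A black lens barrel, a cylinder 50 mm across and 52 mm high, about 120 g, standing on the bench to the right. Origin in the centre of its underside, z along its axis. Two to four barrels are there; an absent one has no pose.
- barrel3: A black lens barrel, a cylinder 50 mm across and 52 mm high, about 120 g, standing on the bench to the right. Origin in the centre of its underside, z along its axis. Two to four barrels are there; an absent one has no pose.
- camera: A black camera body, 45 x 135 x 97 mm, bystander. Origin under its centre.
- jar: An amber glass jar with a steel cap, 56 mm across, 65 mm high, bystander. Origin under its centre.
- lens: A finished lens standing on its mount, 72 mm across, 74 mm high, bystander. Origin under its centre.
Not all that is in view belongs to the job. What is shaped like the barrel0 but green is not meant.

How it is judged:
By the outcome, as a careful person would: the job done as asked, in the order asked, and still so for the second after the job is handed in, with the robot touching nothing.
Of barrel0, barrel1, barrel2, barrel3 only 2 to 4 are there at a start; the rules pass over those that are not, and their reading is None.
At some moment in a run one of barrel0, barrel1, barrel2, barrel3, crank, rod may be knocked a few centimetres aside while the robot is not near it.
It also fails if it takes over 210 s, if anything falls off the work surface, if the arm or the gripper's body presses on something with over 40 N, if the wrist force passes 120 N, or if a joint passes its speed limit or range.

## Robot

A 6-joint arm with a two-finger parallel gripper is mounted at the origin on the work surface. World frame = base frame: x ahead of the robot, y to its left, z up, the work surface at z = 0. Lengths are in m, angles in rad, forces in N, time in s.
With the tool pointing down it reaches from about 0.275 to 0.75 m from the base axis. Payload 10.2 kg.
Tool frame: the origin (TCP) lies midway between the tips of the shut fingers; the grasp point (between the pads) lies 19 mm behind it; z points along the fingers, y is the line along which they close (so a half turn about z gives the same grasp; the last joint's range is limited). The gripper opens to 88 mm and grips with 3 to 60 N. Pads are 18 mm wide; open, the fingers measure 123 mm over their backs; the gripper's body (75 mm by 187 mm) begins 45 mm behind the grasp point.
Start: joints at [-1.537, 0.313, 1.498, -0, 1.331, -0.223], TCP at [0.133, -0.508, 0.211] pointing down, gripper open.
Joint ranges: [-2.94, 2.94], [-0.97, 2.17], [0.19, 2.56], [-1.23, 4.37], [0.02, 3.11], [-2.88, 2.88]. Speed limits (rad/s): [2.39, 2.39, 3.01, 3.14, 3.14, 3.14].

## Interface

Orientations are given as a unit quaternion [w, x, y, z].
In Python, from workcell import robot gives the robot as it stands.
- The arm moves only by the tool drive_tool, never from a script. Its arguments are lists of equal length, an entry for each row: "slide": the shift along the world's x, y, z in mm, a list of three; "rot": the turn, a rotation vector about the world's x, y, z in rad, a list of three. In form: {"slide": [[x, y, z], ...], "rot": [[ax, ay, az], ...]}. A call has 1 to 12 rows; each row shifts and turns the commanded pose from where the row before left it; what a row does not reach is not made up. A row lasts 1/12 s, in which the tool goes at most 41.7 mm and 7.16 degrees, less where a joint would pass 70% of its speed; a pose out of reach is approached as far as the arm can. A call is refused whole if a number of a shift passes 41.7 or a number of a turn 0.125, either way. A call with a gripper value outside its range is refused whole. "hand" is the opening, from 0 (shut) to 1 (fully open), set as the call begins (left out, the last holds). The fingers move at their own pace and stop on an object; the grip force is fixed at half the most. Time passes only in rows, so rows that do not move let the fingers close. It gives the time, the measured TCP pose, the force, the opening and the grip force at its end, in the units of the state.
- robot.sense(): the state, without advancing time (a new reading comes with each control period).
- robot.get_image(name): name is "scene" or "side" or "wrist"; returns a dict with "pixels" (420x560x3 uint8, red, green, blue), "fx", "fy", "cx", "cy" (pixels), "R" (3x3) and "t" (3): a world point X has camera coordinates R X + t; the wrist camera has in their place "tool_from_camera" (4x4, takes a point from camera to tool coordinates, whose origin is the TCP and whose axes are the flange's). Camera axes: x right, y down, z forward; pixel columns grow to the right and rows downward; lengths in m; the calibration is good to about 2 mm. A picture is of the moment at which its call begins: read the wrist's pose just before it. There is no depth.
- robot.job_done(): hands the job in; it is judged then, once.
Trained networks look in a picture, given as the dict that the camera call returned (one of the last four; its "shot" number tells which), for a name from the list of things; names that differ only in an ending like _2 or _b are one class to them, and where a whole thing is asked for, a point or a joint stands for the part that bears it (a point fixed in the world has none). Each returns a list of dicts, best first, with "confidence" (0 to 1); they miss things now and then, are a little off and sometimes report something else, mostly with a low value. They report only what shows in the picture. A call takes as long as a camera call. They do not tell look-alikes from the thing itself.
- robot.trace(picture, target): "region" (420x560 bool, what is visible of it).
- robot.spot_point(picture, target): "point" ([x, y, z] in m, in world coordinates, good to about 4 mm: a listed point, or the origin of a listed thing).
The state is a dict: "time_s": time; "qpos": joint angles; "qd": joint speeds; "joint_torque": joint torques, N m; "tcp_pos": TCP position; "eef_rot": TCP orientation; "ft_force": force on the tool from outside, world axes, zero at the start; "torque": the same for the moment, N m; "gripper_width": opening from 0.0 (shut) to 1.0 (fully open); "grasp_force": force on a finger pad.
Only numpy, scipy, OpenCV 4.12 (cv2) and the standard library are available. Lean on these libraries where they do the work, as an engineer would, in place of code of your own. Each camera call takes 0.05 s, during which the arm holds its last target. There are 200 camera calls.

## Working session

There is one attempt and no reset: what is moved stays moved. The work goes in short steps, Python scripts to look and compute and a tool call to move; the robot and the scene stay as the last step left them, time stands still between calls to the robot, and variables do not carry over. Pictures are saved under pics/ and viewed, at most 14 in all, crops included, and the job is handed in when it is done.

Besides the shell and the picture viewer there is one more tool, called after "Emit:" in YAML: its name, and indented under it one key for each argument. drive_tool: Moves the arm, as the interface text tells. Its arguments: {"type":"object","properties":{"slide":{"type":"array"},"rot":{"type":"array"},"hand":{"type":"number"}},"required":["slide","rot"]}

```bash
mkdir -p pics; cat > h.py <<'E'
import numpy as np, cv2
from workcell import robot
def pic(n,f=None):
    p=robot.get_image(n)
    if f: cv2.imwrite('pics/'+f,cv2.cvtColor(p['pixels'],cv2.COLOR_RGB2BGR))
    return p
def spots(p,names):
    for n in names:
        try:
            print(n,[(np.round(np.array(d['point'])*1000).tolist(),round(d['confidence'],2)) for d in robot.spot_point(p,n)[:6]])
        except Exception as e: print(n,e)
def px(p,X): 
    c=np.array(p['R'])@np.array(X)+np.array(p['t']); return p['fx']*c[0]/c[2]+p['cx'],p['fy']*c[1]/c[2]+p['cy']
def ray(p,u,v,z):
    R=np.array(p['R']);t=np.array(p['t']); o=-R.T@t; d=R.T@np.array([(u-p['cx'])/p['fx'],(v-p['cy'])/p['fy'],1]); return o+d*(z-o[2])/d[2]
E
python3 - <<'E'
from h import *
a=pic('scene','s1.png'); b=pic('side','d1.png')
N=['lift','basket_in','shaft_seat','pawl_pin','pawl_tab','rod','rod_tip','crank','crank_handle','mat','barrel0','camera','jar','lens']
for p in(a,b): print('---',np.round(-np.array(p['R']).T@np.array(p['t']),3)); spots(p,N)
s=robot.sense(); print(s)
E
```

```text
--- [1.186 0.202 0.815]
lift [([602.0, -110.0, 2.0], 0.64)]
basket_in []
shaft_seat [([637.0, -430.0, -0.0], 0.65), ([616.0, 102.0, 236.0], 0.59)]
pawl_pin [([590.0, 150.0, 227.0], 0.72)]
pawl_tab [([584.0, 48.0, 225.0], 0.54)]
rod [([412.0, 329.0, 6.0], 0.53)]
rod_tip [([539.0, 303.0, 11.0], 0.61)]
crank [([412.0, 246.0, 3.0], 0.94)]
crank_handle [([495.0, 228.0, 55.0], 0.71)]
mat [([429.0, 284.0, -4.0], 0.97), ([582.0, 47.0, 224.0], 0.62)]
barrel0 [([519.0, -404.0, 1.0], 0.96), ([436.0, -100.0, -3.0], 0.64), ([428.0, -322.0, -4.0], 0.61), ([433.0, -194.0, 0.0], 0.54)]
camera [([637.0, -430.0, -0.0], 0.9), ([495.0, 225.0, 54.0], 0.44), ([619.0, 103.0, 235.0], 0.21)]
jar []
lens [([722.0, 275.0, 3.0], 0.94), ([604.0, -107.0, 0.0], 0.6), ([543.0, 303.0, 11.0], 0.59)]
--- [ 0.45  -0.982  0.886]
lift [([607.0, -107.0, -3.0], 0.64)]
basket_in [([494.0, 225.0, 56.0], 0.59), ([600.0, -104.0, 121.0], 0.58)]
shaft_seat [([622.0, 105.0, 241.0], 0.76)]
pawl_pin [([589.0, 153.0, 226.0], 0.82)]
pawl_tab [([588.0, 48.0, 219.0], 0.44)]
rod [([412.0, 324.0, -2.0], 0.79)]
rod_tip [([541.0, 301.0, 13
[... 459 characters left out ...]
)]
{'time_s': 1.5, 'qpos': array([-1.53740934e+00,  3.12885566e-01,  1.49770912e+00,  2.37281877e-05,
        1.33102337e+00, -2.23396508e-01]), 'qd': array([ 0.00049629, -0.00047729, -0.00028296, -0.00066949,  0.00113133,
       -0.00196795]), 'joint_torque': array([-6.77695425e-04, -4.02112985e+01, -2.52416629e+01,  6.94003282e-02,
        3.19516857e-02, -1.14274977e-05]), 'tcp_pos': array([ 0.1333309 , -0.50778419,  0.21052413]), 'eef_rot': array([-1.15510093e-05,  9.91769456e-01,  1.28036499e-01,  1.26775701e-05]), 'ft_force': array([ 0.8825855 ,  0.91266763, -0.05719804]), 'torque': array([-0.00570953,  0.02156369, -0.03706046]), 'grasp_force': 0.0, 'gripper_width': 1.0008336554030444}
```

View pics/s1.png

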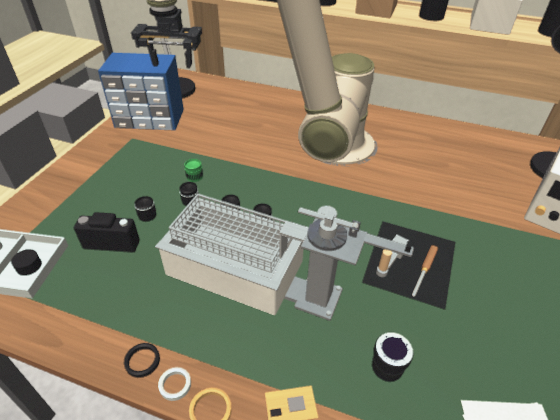

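View pics/d1.png

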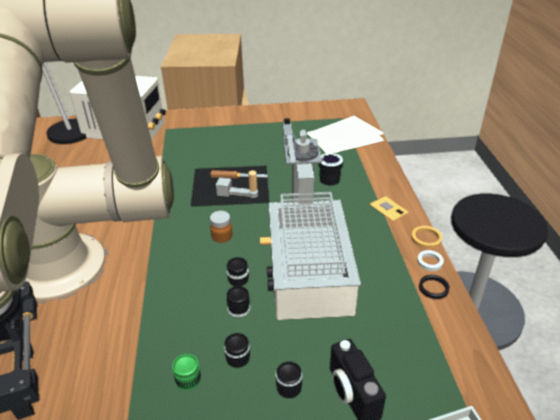

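```bash
python3 - <<'E'
from h import *
a=pic('scene'); b=pic('side')
c0=np.array([604.5,-108.5,0])/1000
out=[]
for p,(x0,y0,w,h) in((a,(150,180,280,140)),(b,(210,110,160,220))):
    S=4; im=cv2.cvtColor(p['pixels'],cv2.COLOR_RGB2BGR)[y0:y0+h,x0:x0+w]; s=800/w if p is a else 3.4
    im=cv2.resize(im,None,fx=s,fy=s,interpolation=cv2.INTER_CUBIC)
    for yaw,col in((-2,(0,255,255)),(-4,(0,0,255))):
        t=np.radians(yaw);R=np.array([[np.cos(t),-np.sin(t),0],[np.sin(t),np.cos(t),0],[0,0,1]])
        P=[c0+R@np.array(q)/1000 for q in((-85,-140,110),(85,-140,110),(85,140,110),(-85,140,110))]
        q=np.array([[(u-x0)*s,(v-y0)*s] for u,v in(px(p,X) for X in P)],int); cv2.polylines(im,[q],True,col,1)
        for X in((0,210,270),(-28,258,226),(-28,143,226)):
            u,v=px(p,c0+R@np.array(X)/1000); cv2.circle(im,(int((u-x0)*s),int((v-y0)*s)),3,col,-1)
    cv2.imwrite('pics/c%s.png'%('a' if p is a else 'b'),im)
E
```

```text
(no output)
```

View pics/ca.png

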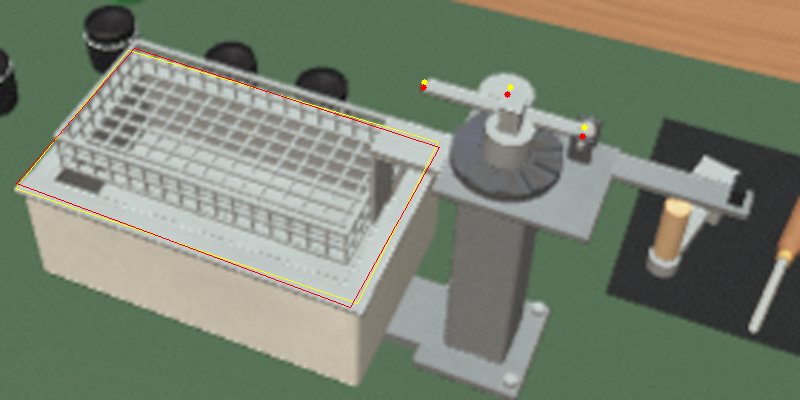

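View pics/cb.png

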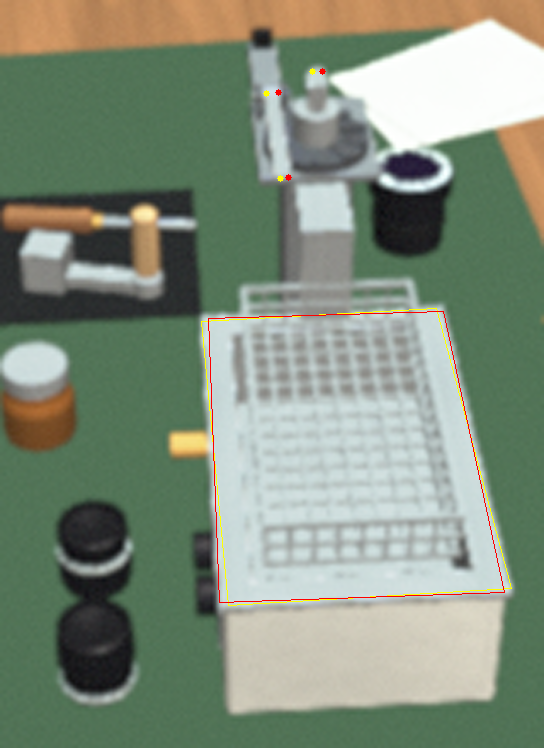

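Emit:
drive_tool:
  slide:
    - [25,30,5]
    - [25,30,5]
    - [25,30,5]
    - [25,30,5]
    - [25,30,5]
    - [25,30,5]
    - [25,30,5]
    - [25,30,5]
    - [25,30,5]
    - [25,30,5]
    - [25,30,5]
    - [25,30,5]
  rot:
    - [0,0,0]
    - [0,0,0]
    - [0,0,0]
    - [0,0,0]
    - [0,0,0]
    - [0,0,0]
    - [0,0,0]
    - [0,0,0]
    - [0,0,0]
    - [0,0,0]
    - [0,0,0]
    - [0,0,0]
  hand: 0.8

```text
time_s: 2.6
tcp_pos: [0.4342, -0.146, 0.271]
eef_rot: [0.0, 0.992, 0.128, 0.0]
ft_force: [0.1, -1.6, 0.7]
gripper_width: 0.796
grasp_force: 0.0
```

Emit:
drive_tool:
  slide:
    - [0,0,0]
    - [0,0,0]
  rot:
    - [0,0,0]
    - [0,0,0]

```text
time_s: 2.77
tcp_pos: [0.434, -0.1466, 0.2706]
eef_rot: [0.0, 0.992, 0.13, 0.0]
ft_force: [0.0, 1.2, -0.0]
gripper_width: 0.796
grasp_force: 0.0
```

```bash
cat >> h.py <<'E'
from scipy.spatial.transform import Rotation as Ro
def wrist(f=None):
    s=robot.sense(); p=robot.get_image('wrist'); q=np.array(s['eef_rot'])
    T=np.eye(4);T[:3,:3]=Ro.from_quat(q[[1,2,3,0]]).as_matrix();T[:3,3]=s['tcp_pos']
    M=np.linalg.inv(T@np.array(p['tool_from_camera'])); p['R']=M[:3,:3];p['t']=M[:3,3]
    if f: cv2.imwrite('pics/'+f,cv2.cvtColor(p['pixels'],cv2.COLOR_RGB2BGR))
    return p
def st():
    s=robot.sense(); q=np.array(s['eef_rot']); R=Ro.from_quat(q[[1,2,3,0]]).as_matrix()
    print('t',round(s['time_s'],2),'tcp',np.round(s['tcp_pos']*1000,1),'yaw',round(np.degrees(np.arctan2(R[1,0],R[0,0])),1),'tilt',np.round(R[:,2],3),'w',round(s['gripper_width'],3),'gf',round(s['grasp_force'],1),'F',np.round(s['ft_force'],1),'q',np.round(s['qpos'],2))
def rp(p,n):
    # retry with original dict
    return robot.spot_point(p,n)
E
python3 - <<'E'
from h import *
st(); p=wrist('w1.png'); spots(p,['barrel0','jar','lift'])
print(np.round(np.array(p['tool_from_camera']),3), p['fx'])
E
```

```text
t 2.77 tcp [ 434.  -146.6  270.6] yaw 14.9 tilt [ 0. -0. -1.] w 0.796 gf 0.0 F [ 0.   1.2 -0. ] q [-0.58  0.12  1.58 -0.    1.44  0.73]
barrel0 [([329.0, -368.0, -1.0], 0.98), ([428.0, -324.0, -3.0], 0.96), ([438.0, -106.0, -0.0], 0.79), ([430.0, -196.0, 1.0], 0.77), ([520.0, -401.0, 3.0], 0.57)]
jar [([401.0, 59.0, -2.0], 0.64)]
lift [([608.0, -108.0, -0.0], 0.69)]
[[-0.001 -0.956 -0.294  0.076]
 [ 1.    -0.001 -0.001  0.   ]
 [ 0.001 -0.294  0.956 -0.174]
 [ 0.     0.     0.     1.   ]] 353.57055310435675
```

View pics/w1.png

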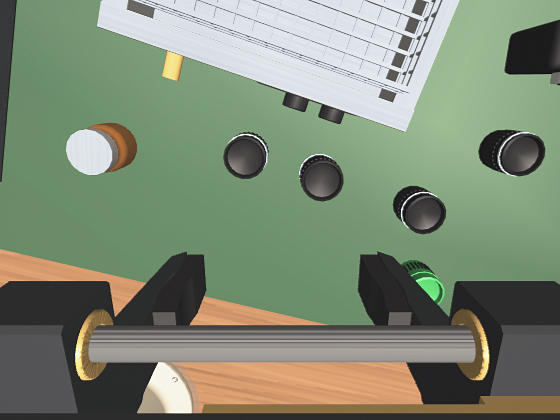

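Emit:
drive_tool:
  slide:
    - [1,22,-15]
    - [1,22,-15]
    - [0,0,-30]
    - [0,0,-30]
    - [0,0,-30]
    - [0,0,-30]
    - [0,0,-30]
    - [0,0,-30]
    - [0,0,-25]
    - [0,0,-12]
    - [0,0,0]
  rot:
    - [0,0,0]
    - [0,0,0]
    - [0,0,0]
    - [0,0,0]
    - [0,0,0]
    - [0,0,0]
    - [0,0,0]
    - [0,0,0]
    - [0,0,0]
    - [0,0,0]
    - [0,0,0]
  hand: 0.75

```text
time_s: 3.88
tcp_pos: [0.4335, -0.1041, 0.0213]
eef_rot: [-0.001, 0.992, 0.127, -0.002]
ft_force: [-0.1, 0.2, 0.1]
gripper_width: 0.752
grasp_force: 0.0
```

Emit:
drive_tool:
  slide:
    - [0,0,0]
    - [0,0,0]
    - [0,0,0]
    - [0,0,0]
  rot:
    - [0,0,0]
    - [0,0,0]
    - [0,0,0]
    - [0,0,0]
  hand: 0.3

```text
time_s: 4.22
tcp_pos: [0.4358, -0.1042, 0.0244]
eef_rot: [0.001, 0.992, 0.128, 0.001]
ft_force: [0.0, 0.9, 0.2]
gripper_width: 0.473
grasp_force: 0.0
```

Emit:
drive_tool:
  slide:
    - [0,0,20]
    - [0,0,30]
    - [0,0,35]
    - [0,0,35]
    - [0,0,35]
    - [0,0,35]
    - [0,0,15]
  rot:
    - [0,0,0]
    - [0,0,0]
    - [0,0,0]
    - [0,0,0]
    - [0,0,0]
    - [0,0,0]
    - [0,0,0]

```text
time_s: 4.8
tcp_pos: [0.4363, -0.1042, 0.2335]
eef_rot: [0.002, 0.992, 0.128, 0.003]
ft_force: [-0.5, 0.4, 0.6]
gripper_width: 0.303
grasp_force: 0.0
```

```bash
python3 - <<'E'
from h import *
st()
E
```

```text
t 4.8 tcp [ 436.3 -104.2  233.5] yaw 14.7 tilt [ 0.007 -0.004 -1.   ] w 0.303 gf 0.0 F [-0.5  0.4  0.6] q [-0.5   0.12  1.68  0.    1.34  0.82]
```

```bash
python3 - <<'E'
from h import *
p=wrist('w2.png'); spots(p,['barrel0']); b=pic('side'); spots(b,['barrel0'])
E
```

```text
barrel0 [([432.0, -194.0, 2.0], 0.8), ([427.0, -323.0, -0.0], 0.76), ([517.0, -401.0, 1.0], 0.64), ([436.0, -105.0, -1.0], 0.63)]
barrel0 [([425.0, -323.0, 4.0], 0.96), ([522.0, -404.0, -2.0], 0.75), ([437.0, -103.0, -6.0], 0.71), ([325.0, -361.0, 1.0], 0.71)]
```

View pics/w2.png

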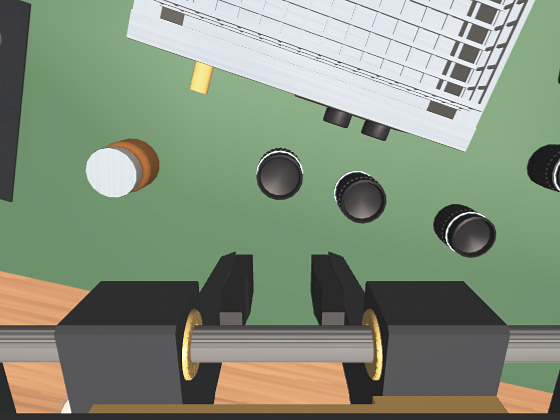

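Emit:
drive_tool:
  slide:
    - [0,0,0]
    - [0,0,-30]
    - [0,0,-35]
    - [0,0,-35]
    - [0,0,-35]
    - [0,0,-35]
    - [0,0,-25]
    - [0,0,-12]
    - [0,0,0]
    - [0,0,0]
  rot:
    - [0,0,0]
    - [0,0,0]
    - [0,0,0]
    - [0,0,0]
    - [0,0,0]
    - [0,0,0]
    - [0,0,0]
    - [0,0,0]
    - [0,0,0]
    - [0,0,0]
  hand: 0.8

```text
time_s: 5.83
tcp_pos: [0.4347, -0.1035, 0.0209]
eef_rot: [-0.001, 0.992, 0.128, -0.001]
ft_force: [0.5, 0.5, 0.0]
gripper_width: 0.799
grasp_force: 0.0
```

```bash
python3 - <<'E'
from h import *
st()
p=wrist(); b=pic('side'); spots(b,['barrel0'])
u,v=map(int,px(b,robot.sense()['tcp_pos'])); im=cv2.cvtColor(b['pixels'],cv2.COLOR_RGB2BGR)[v-70:v+70,u-70:u+70]
w=cv2.cvtColor(p['pixels'],cv2.COLOR_RGB2BGR)
cv2.imwrite('pics/w3.png',np.hstack([cv2.resize(im,(400,400)),cv2.resize(w,(400,300))[0:300] if 0 else cv2.copyMakeBorder(cv2.resize(w,(400,300)),0,100,0,0,0)]))
E
```

```text
t 5.83 tcp [ 434.7 -103.5   20.9] yaw 14.7 tilt [-0.002  0.001 -1.   ] w 0.799 gf 0.0 F [0.5 0.5 0. ] q [-0.5   0.41  1.94 -0.    0.8   0.82]
barrel0 [([326.0, -364.0, 1.0], 0.83), ([519.0, -403.0, -0.0], 0.8), ([424.0, -326.0, -0.0], 0.61), ([431.0, -196.0, 1.0], 0.56), ([436.0, -102.0, -3.0], 0.51)]
```

View pics/w3.png

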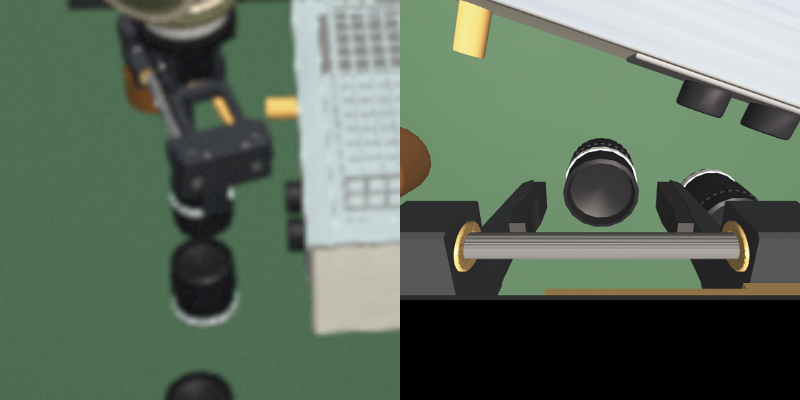

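Emit:
drive_tool:
  slide:
    - [0,0,0]
    - [0,0,0]
    - [0,0,0]
  rot:
    - [0,0,0]
    - [0,0,0]
    - [0,0,0]
  hand: 0.0

```text
time_s: 6.23
tcp_pos: [0.4355, -0.1039, 0.022]
eef_rot: [0.0, 0.992, 0.128, 0.0]
ft_force: [0.2, 0.9, 0.4]
gripper_width: 0.598
grasp_force: 0.0
```

Emit:
drive_tool:
  slide:
    - [0,0,0]
    - [0,0,0]
  rot:
    - [0,0,0]
    - [0,0,0]

```text
time_s: 6.4
tcp_pos: [0.4355, -0.1038, 0.0218]
eef_rot: [0.0, 0.992, 0.128, 0.0]
ft_force: [-0.2, 1.8, 4.0]
gripper_width: 0.539
grasp_force: 30.0
```

Emit:
drive_tool:
  slide:
    - [0,0,0]
    - [0,0,0]
  rot:
    - [0,0,0]
    - [0,0,0]

```text
time_s: 6.57
tcp_pos: [0.4355, -0.1038, 0.0218]
eef_rot: [0.0, 0.992, 0.128, 0.0]
ft_force: [-0.8, 1.2, 5.9]
gripper_width: 0.541
grasp_force: 30.0
```

Emit:
drive_tool:
  slide:
    - [0,0,10]
    - [0,0,25]
    - [0,0,35]
    - [0,0,35]
    - [0,0,35]
    - [0,0,35]
    - [0,0,35]
  rot:
    - [0,0,0]
    - [0,0,0]
    - [0,0,0]
    - [0,0,0]
    - [0,0,0]
    - [0,0,0]
    - [0,0,0]

```text
time_s: 7.15
tcp_pos: [0.4348, -0.1036, 0.2331]
eef_rot: [-0.0, 0.992, 0.128, -0.0]
ft_force: [0.3, -1.0, -0.9]
gripper_width: 0.542
grasp_force: 30.0
```

Emit:
drive_tool:
  slide:
    - [17,8,0]
    - [17,8,0]
    - [17,8,0]
    - [17,8,0]
    - [17,8,0]
    - [17,8,0]
    - [17,8,0]
    - [17,8,0]
    - [17,8,0]
    - [17,7,0]
    - [4,0,0]
    - [0,0,0]
  rot:
    - [0,0,0.125]
    - [0,0,0.125]
    - [0,0,0.125]
    - [0,0,0.125]
    - [0,0,0.125]
    - [0,0,0.125]
    - [0,0,0.125]
    - [0,0,0.125]
    - [0,0,0.125]
    - [0,0,0.125]
    - [0,0,0]
    - [0,0,0]

```text
time_s: 8.15
tcp_pos: [0.6095, -0.0247, 0.2305]
eef_rot: [-0.001, 0.73, 0.683, -0.0]
ft_force: [-0.0, 0.7, -0.9]
gripper_width: 0.537
grasp_force: 30.0
```

```bash
python3 - <<'E'
from h import *
st(); p=wrist('w4.png'); spots(p,['basket_in','lift','shaft_seat','pawl_pin','pawl_tab'])
E
```

```text
t 8.15 tcp [609.5 -24.7 230.5] yaw 86.2 tilt [-0.001  0.    -1.   ] w 0.537 gf 30.0 F [-0.   0.7 -0.9] q [-0.23  0.49  1.18 -0.    1.47 -0.17]
basket_in [([429.0, -195.0, 2.0], 0.66)]
lift []
shaft_seat []
pawl_pin []
pawl_tab [([580.0, 49.0, 224.0], 0.66)]
```

View pics/w4.png

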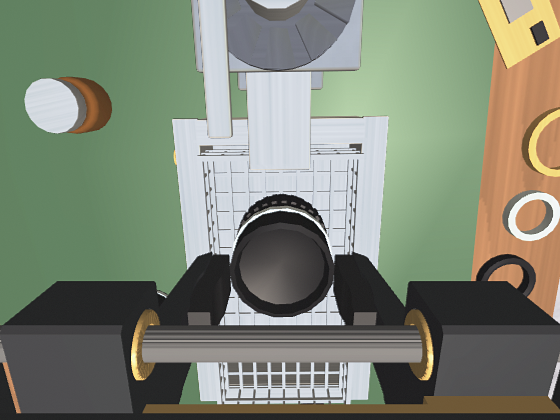

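Emit:
drive_tool:
  slide:
    - [0,0,-20]
    - [0,0,-25]
    - [0,0,-20]
    - [0,0,-12]
    - [0,0,-6]
    - [0,0,-2]
    - [0,0,0]
  rot:
    - [0,0,0]
    - [0,0,0]
    - [0,0,0]
    - [0,0,0]
    - [0,0,0]
    - [0,0,0]
    - [0,0,0]

```text
time_s: 9.03
tcp_pos: [0.6094, -0.025, 0.1469]
eef_rot: [0.0, 0.73, 0.684, 0.0]
ft_force: [-0.4, -0.1, -1.5]
gripper_width: 0.543
grasp_force: 30.0
```

Emit:
drive_tool:
  slide:
    - [0,0,-1]
    - [0,0,0]
    - [0,0,0]
  rot:
    - [0,0,0]
    - [0,0,0]
    - [0,0,0]
  hand: 0.68

```text
time_s: 9.28
tcp_pos: [0.6097, -0.0249, 0.1464]
eef_rot: [0.001, 0.729, 0.684, 0.0]
ft_force: [-0.4, 0.2, 0.2]
gripper_width: 0.68
grasp_force: 0.0
```

Emit:
drive_tool:
  slide:
    - [0,0,15]
    - [0,0,35]
    - [0,0,35]
    - [0,0,20]
    - [0,0,0]
  rot:
    - [0,0,0]
    - [0,0,0]
    - [0,0,0]
    - [0,0,0]
    - [0,0,0]

```text
time_s: 9.7
tcp_pos: [0.6108, -0.0251, 0.2562]
eef_rot: [0.004, 0.729, 0.684, 0.003]
ft_force: [-1.0, -0.9, 0.3]
gripper_width: 0.683
grasp_force: 0.0
```

```bash
python3 - <<'E'
from h import *
st(); p=wrist('w5.png'); spots(p,['barrel0','basket_in','lift']); spots(pic('side'),['barrel0','crank','rod'])
p=wrist() if 0 else p; print(ray({**p},219,135,.229)*1000 if 0 else '')
E
```

```text
t 9.7 tcp [610.8 -25.1 256.2] yaw 86.3 tilt [ 0.009 -0.002 -1.   ] w 0.683 gf 0.0 F [-1.  -0.9  0.3] q [-0.23  0.48  1.14  0.    1.51 -0.17]
barrel0 [([610.0, -26.0, 120.0], 0.98), ([426.0, -323.0, 0.0], 0.76), ([428.0, -194.0, 4.0], 0.67), ([520.0, -401.0, 5.0], 0.6)]
basket_in [([608.0, -106.0, 121.0], 0.82)]
lift [([606.0, -107.0, 1.0], 0.57), ([518.0, -403.0, 2.0], 0.33)]
barrel0 [([520.0, -403.0, -2.0], 0.85), ([427.0, -324.0, -1.0], 0.76), ([324.0, -364.0, -0.0], 0.59), ([431.0, -199.0, 0.0], 0.56)]
crank [([412.0, 251.0, 3.0], 0.71), ([541.0, 301.0, 11.0], 0.51)]
rod [([412.0, 323.0, -2.0], 0.57)]
```

Emit:
drive_tool:
  slide:
    - [-18,-17,0]
    - [-18,-17,0]
    - [-18,-17,0]
    - [-18,-17,0]
    - [-18,-17,0]
    - [-18,-17,0]
    - [-18,-17,0]
    - [-18,-17,0]
    - [-18,-17,-15]
    - [-17,-18,-25]
  rot:
    - [0,0,-0.125]
    - [0,0,-0.125]
    - [0,0,-0.125]
    - [0,0,-0.125]
    - [0,0,-0.125]
    - [0,0,-0.125]
    - [0,0,-0.125]
    - [0,0,-0.125]
    - [0,0,-0.125]
    - [0,0,-0.125]
  hand: 0.8

```text
time_s: 10.93
tcp_pos: [0.4301, -0.1969, 0.2117]
eef_rot: [0.002, 0.992, 0.125, 0.002]
ft_force: [0.8, -0.4, -0.1]
gripper_width: 0.8
grasp_force: 0.0
```

Emit:
drive_tool:
  slide:
    - [0,0,-35]
    - [0,0,-35]
    - [0,0,-35]
    - [0,0,-35]
    - [0,0,-30]
    - [0,0,-15]
    - [0,0,-4]
    - [0,0,0]
  rot:
    - [0,0,0]
    - [0,0,0]
    - [0,0,0]
    - [0,0,0]
    - [0,0,0]
    - [0,0,0]
    - [0,0,0]
    - [0,0,0]

```text
time_s: 11.6
tcp_pos: [0.4299, -0.1955, 0.0208]
eef_rot: [-0.001, 0.992, 0.128, -0.001]
ft_force: [-0.3, 0.4, 1.1]
gripper_width: 0.802
grasp_force: 0.0
```

Emit:
drive_tool:
  slide:
    - [0,0,0]
    - [0,0,0]
    - [0,0,0]
    - [0,0,0]
    - [0,0,0]
  rot:
    - [0,0,0]
    - [0,0,0]
    - [0,0,0]
    - [0,0,0]
    - [0,0,0]
  hand: 0.0

```text
time_s: 12.02
tcp_pos: [0.4308, -0.196, 0.0224]
eef_rot: [0.001, 0.992, 0.128, 0.001]
ft_force: [-0.9, 1.2, 6.2]
gripper_width: 0.532
grasp_force: 30.0
```

Emit:
drive_tool:
  slide:
    - [0,0,10]
    - [0,0,25]
    - [0,0,35]
    - [0,0,35]
    - [0,0,35]
    - [0,0,35]
    - [0,0,33]
    - [0,0,0]
  rot:
    - [0,0,0]
    - [0,0,0]
    - [0,0,0]
    - [0,0,0]
    - [0,0,0]
    - [0,0,0]
    - [0,0,0]
    - [0,0,0]

```text
time_s: 12.68
tcp_pos: [0.4319, -0.197, 0.2363]
eef_rot: [0.004, 0.992, 0.128, 0.004]
ft_force: [-0.1, -0.7, -0.6]
gripper_width: 0.534
grasp_force: 30.0
```

Emit:
drive_tool:
  slide:
    - [17.6,11.5,0]
    - [17.6,11.5,0]
    - [17.6,11.5,0]
    - [17.6,11.5,0]
    - [17.6,11.5,0]
    - [17.6,11.5,0]
    - [17.6,11.5,0]
    - [17.6,11.5,0]
    - [17.6,11.5,0]
    - [17.6,11.5,0]
    - [0,0,0]
    - [0,0,0]
  rot:
    - [0,0,0.125]
    - [0,0,0.125]
    - [0,0,0.125]
    - [0,0,0.125]
    - [0,0,0.125]
    - [0,0,0.125]
    - [0,0,0.125]
    - [0,0,0.125]
    - [0,0,0.125]
    - [0,0,0.125]
    - [0,0,0]
    - [0,0,0]

```text
time_s: 13.68
tcp_pos: [0.6062, -0.0804, 0.2288]
eef_rot: [-0.001, 0.73, 0.684, -0.0]
ft_force: [0.2, -0.2, -0.6]
gripper_width: 0.531
grasp_force: 30.0
```

Emit:
drive_tool:
  slide:
    - [0,0,-20]
    - [0,0,-25]
    - [0,0,-20]
    - [0,0,-12]
    - [0,0,-6]
    - [0,0,-2]
    - [0,0,0]
  rot:
    - [0,0,0]
    - [0,0,0]
    - [0,0,0]
    - [0,0,0]
    - [0,0,0]
    - [0,0,0]
    - [0,0,0]

```text
time_s: 14.27
tcp_pos: [0.606, -0.0813, 0.1451]
eef_rot: [0.0, 0.73, 0.683, 0.0]
ft_force: [1.0, 0.3, -1.6]
gripper_width: 0.53
grasp_force: 30.0
```

Emit:
drive_tool:
  slide:
    - [0,0,-1]
    - [0,0,0]
    - [0,0,0]
  rot:
    - [0,0,0]
    - [0,0,0]
    - [0,0,0]
  hand: 0.68

```text
time_s: 14.52
tcp_pos: [0.6065, -0.0809, 0.1441]
eef_rot: [0.0, 0.729, 0.684, 0.0]
ft_force: [0.6, 0.7, -0.5]
gripper_width: 0.68
grasp_force: 0.0
```

Emit:
drive_tool:
  slide:
    - [0,0,15]
    - [0,0,35]
    - [0,0,35]
    - [0,0,20]
    - [0,0,0]
  rot:
    - [0,0,0]
    - [0,0,0]
    - [0,0,0]
    - [0,0,0]
    - [0,0,0]

```text
time_s: 14.93
tcp_pos: [0.6078, -0.0812, 0.2539]
eef_rot: [0.004, 0.729, 0.684, 0.002]
ft_force: [0.3, -0.5, 0.5]
gripper_width: 0.678
grasp_force: 0.0
```

```bash
python3 - <<'E'
from h import *
st(); p=wrist('w6.png'); spots(p,['barrel0','basket_in','lift']); spots(pic('side'),['barrel0'])
E
```

```text
t 14.93 tcp [607.8 -81.2 253.9] yaw 86.3 tilt [ 0.009 -0.003 -1.   ] w 0.678 gf 0.0 F [ 0.3 -0.5  0.5] q [-0.32  0.48  1.14  0.    1.51 -0.26]
barrel0 [([609.0, -25.0, 119.0], 0.86), ([518.0, -402.0, 2.0], 0.74), ([603.0, -81.0, 123.0], 0.58)]
basket_in []
lift [([606.0, -79.0, 121.0], 0.64)]
barrel0 [([424.0, -323.0, -1.0], 0.95), ([517.0, -402.0, -1.0], 0.93), ([609.0, -23.0, 120.0], 0.83), ([325.0, -362.0, -3.0], 0.79), ([605.0, -81.0, 122.0], 0.63)]
```

Emit:
drive_tool:
  slide:
    - [-18,-24,0]
    - [-18,-24,0]
    - [-18,-24,0]
    - [-18,-24,0]
    - [-18,-24,0]
    - [-18,-24,0]
    - [-18,-24,0]
    - [-18,-24,0]
    - [-18,-25,-15]
    - [-18,-25,-25]
  rot:
    - [0,0,-0.125]
    - [0,0,-0.125]
    - [0,0,-0.125]
    - [0,0,-0.125]
    - [0,0,-0.125]
    - [0,0,-0.125]
    - [0,0,-0.125]
    - [0,0,-0.125]
    - [0,0,-0.125]
    - [0,0,-0.125]
  hand: 0.8

```text
time_s: 16.07
tcp_pos: [0.4259, -0.3244, 0.2094]
eef_rot: [0.002, 0.992, 0.125, 0.001]
ft_force: [-0.1, -0.0, 0.3]
gripper_width: 0.798
grasp_force: 0.0
```

Emit:
drive_tool:
  slide:
    - [0,0,-35]
    - [0,0,-35]
    - [0,0,-35]
    - [0,0,-35]
    - [0,0,-30]
    - [0,0,-14]
    - [0,0,-3]
    - [0,0,0]
  rot:
    - [0,0,0]
    - [0,0,0]
    - [0,0,0]
    - [0,0,0]
    - [0,0,0]
    - [0,0,0]
    - [0,0,0]
    - [0,0,0]

```text
time_s: 16.73
tcp_pos: [0.4259, -0.3223, 0.0206]
eef_rot: [-0.001, 0.992, 0.128, -0.001]
ft_force: [0.6, -0.5, 0.2]
gripper_width: 0.8
grasp_force: 0.0
```

Emit:
drive_tool:
  slide:
    - [0,0,0]
    - [0,0,0]
    - [0,0,0]
    - [0,0,0]
    - [0,0,0]
  rot:
    - [0,0,0]
    - [0,0,0]
    - [0,0,0]
    - [0,0,0]
    - [0,0,0]
  hand: 0.0

```text
time_s: 17.15
tcp_pos: [0.4267, -0.323, 0.0224]
eef_rot: [0.001, 0.992, 0.128, 0.0]
ft_force: [-1.2, 2.3, 5.0]
gripper_width: 0.532
grasp_force: 30.0
```

Emit:
drive_tool:
  slide:
    - [0,0,10]
    - [0,0,25]
    - [0,0,35]
    - [0,0,35]
    - [0,0,35]
    - [0,0,35]
    - [0,0,33]
    - [0,0,0]
  rot:
    - [0,0,0]
    - [0,0,0]
    - [0,0,0]
    - [0,0,0]
    - [0,0,0]
    - [0,0,0]
    - [0,0,0]
    - [0,0,0]

```text
time_s: 17.82
tcp_pos: [0.4277, -0.3243, 0.2367]
eef_rot: [0.005, 0.992, 0.128, 0.003]
ft_force: [0.8, -0.4, -0.6]
gripper_width: 0.535
grasp_force: 30.0
```

Emit:
drive_tool:
  slide:
    - [17.8,18.4,0]
    - [17.8,18.4,0]
    - [17.8,18.4,0]
    - [17.8,18.4,0]
    - [17.8,18.4,0]
    - [17.8,18.4,0]
    - [17.8,18.4,0]
    - [17.8,18.4,0]
    - [17.8,18.4,0]
    - [17.8,18.4,0]
    - [0,0,0]
    - [0,0,0]
  rot:
    - [0,0,0.125]
    - [0,0,0.125]
    - [0,0,0.125]
    - [0,0,0.125]
    - [0,0,0.125]
    - [0,0,0.125]
    - [0,0,0.125]
    - [0,0,0.125]
    - [0,0,0.125]
    - [0,0,0.125]
    - [0,0,0]
    - [0,0,0]

```text
time_s: 18.82
tcp_pos: [0.6044, -0.1379, 0.2289]
eef_rot: [-0.0, 0.729, 0.684, -0.0]
ft_force: [0.3, -0.2, -1.3]
gripper_width: 0.53
grasp_force: 30.0
```

Emit:
drive_tool:
  slide:
    - [0,0,-20]
    - [0,0,-25]
    - [0,0,-20]
    - [0,0,-12]
    - [0,0,-6]
    - [0,0,-2]
    - [0,0,0]
  rot:
    - [0,0,0]
    - [0,0,0]
    - [0,0,0]
    - [0,0,0]
    - [0,0,0]
    - [0,0,0]
    - [0,0,0]

```text
time_s: 19.4
tcp_pos: [0.604, -0.1395, 0.145]
eef_rot: [0.0, 0.73, 0.683, -0.0]
ft_force: [-0.3, -0.7, -0.3]
gripper_width: 0.533
grasp_force: 30.0
```

Emit:
drive_tool:
  slide:
    - [0,0,-1]
    - [0,0,0]
    - [0,0,0]
  rot:
    - [0,0,0]
    - [0,0,0]
    - [0,0,0]
  hand: 0.68

```text
time_s: 19.65
tcp_pos: [0.6045, -0.139, 0.144]
eef_rot: [0.0, 0.73, 0.684, 0.0]
ft_force: [-1.1, 0.1, -0.7]
gripper_width: 0.678
grasp_force: 0.0
```

Emit:
drive_tool:
  slide:
    - [0,0,15]
    - [0,0,35]
    - [0,0,35]
    - [0,0,20]
    - [0,0,0]
  rot:
    - [0,0,0]
    - [0,0,0]
    - [0,0,0]
    - [0,0,0]
    - [0,0,0]

```text
time_s: 20.07
tcp_pos: [0.6057, -0.1394, 0.254]
eef_rot: [0.004, 0.729, 0.684, 0.002]
ft_force: [-0.4, -0.6, 0.7]
gripper_width: 0.679
grasp_force: 0.0
```

```bash
python3 - <<'E'
from h import *
st(); p=wrist('w7.png'); spots(p,['barrel0','basket_in','lift']); spots(pic('side'),['barrel0'])
E
```

```text
t 20.07 tcp [ 605.7 -139.4  254. ] yaw 86.3 tilt [ 0.008 -0.004 -1.   ] w 0.679 gf 0.0 F [-0.4 -0.6  0.7] q [-0.41  0.51  1.11  0.    1.52 -0.35]
barrel0 [([605.0, -139.0, 120.0], 0.78), ([612.0, -28.0, 120.0], 0.73), ([605.0, -76.0, 122.0], 0.65)]
basket_in [([606.0, -103.0, 122.0], 0.89)]
lift []
barrel0 [([520.0, -403.0, -2.0], 0.96), ([605.0, -81.0, 122.0], 0.93), ([325.0, -360.0, -0.0], 0.82), ([604.0, -144.0, 121.0], 0.62), ([608.0, -24.0, 122.0], 0.61)]
```

Emit:
drive_tool:
  slide:
    - [-8,-26,0]
    - [-8,-26,0]
    - [-8,-26,0]
    - [-8,-26,0]
    - [-8,-26,0]
    - [-8,-26,0]
    - [-9,-27,0]
    - [-9,-27,0]
    - [-9,-27,-15]
    - [-9,-27,-25]
    - [0,0,0]
    - [0,0,0]
  rot:
    - [0,0,-0.125]
    - [0,0,-0.125]
    - [0,0,-0.125]
    - [0,0,-0.125]
    - [0,0,-0.125]
    - [0,0,-0.125]
    - [0,0,-0.125]
    - [0,0,-0.125]
    - [0,0,-0.125]
    - [0,0,-0.125]
    - [0,0,-0.125]
    - [0,0,-0.125]
  hand: 0.8

```text
time_s: 21.37
tcp_pos: [0.5188, -0.4037, 0.2054]
eef_rot: [-0.002, 1.0, -0.001, -0.002]
ft_force: [-0.0, 0.2, 1.5]
gripper_width: 0.802
grasp_force: 0.0
```

Emit:
drive_tool:
  slide:
    - [0,0,-35]
    - [0,0,-35]
    - [0,0,-35]
    - [0,0,-35]
    - [0,0,-30]
    - [0,0,-14]
    - [0,0,-3]
    - [0,0,0]
  rot:
    - [0,0,0]
    - [0,0,0]
    - [0,0,0]
    - [0,0,0]
    - [0,0,0]
    - [0,0,0]
    - [0,0,0]
    - [0,0,0]

```text
time_s: 22.03
tcp_pos: [0.5199, -0.4023, 0.0204]
eef_rot: [-0.001, 1.0, 0.003, -0.001]
ft_force: [0.1, -0.4, 0.5]
gripper_width: 0.797
grasp_force: 0.0
```

Emit:
drive_tool:
  slide:
    - [0,0,0]
    - [0,0,0]
    - [0,0,0]
    - [0,0,0]
    - [0,0,0]
  rot:
    - [0,0,0]
    - [0,0,0]
    - [0,0,0]
    - [0,0,0]
    - [0,0,0]
  hand: 0.0

```text
time_s: 22.45
tcp_pos: [0.5208, -0.4029, 0.0227]
eef_rot: [0.0, 1.0, 0.003, 0.001]
ft_force: [0.6, 1.5, 5.2]
gripper_width: 0.534
grasp_force: 30.0
```

Emit:
drive_tool:
  slide:
    - [0,0,10]
    - [0,0,25]
    - [0,0,35]
    - [0,0,35]
    - [0,0,35]
    - [0,0,35]
    - [0,0,33]
    - [0,0,0]
  rot:
    - [0,0,0]
    - [0,0,0]
    - [0,0,0]
    - [0,0,0]
    - [0,0,0]
    - [0,0,0]
    - [0,0,0]
    - [0,0,0]

```text
time_s: 23.12
tcp_pos: [0.5216, -0.4042, 0.2379]
eef_rot: [0.005, 1.0, 0.003, 0.004]
ft_force: [0.6, 0.1, 0.6]
gripper_width: 0.005
grasp_force: 0.0
```

```bash
python3 - <<'E'
from h import *
st(); b=pic('side','d8.png'); spots(b,['barrel0','camera']); spots(pic('scene'),['barrel0','camera']);spots(wrist('w8.png'),['barrel0'])
u,v=map(int,px(b,[.52,-.40,.03])); im=cv2.cvtColor(b['pixels'],cv2.COLOR_RGB2BGR)[v-90:min(420,v+90),u-120:u+120]
cv2.imwrite('pics/c8.png',cv2.resize(im,None,fx=3,fy=3))
E
```

```text
t 23.12 tcp [ 521.6 -404.2  237.9] yaw 0.4 tilt [ 0.008 -0.009 -1.   ] w 0.005 gf 0.0 F [0.6 0.1 0.6] q [-0.84  0.6   0.99 -0.    1.53  0.73]
barrel0 [([604.0, -145.0, 120.0], 0.89), ([517.0, -407.0, -0.0], 0.85), ([323.0, -360.0, -4.0], 0.67), ([607.0, -82.0, 125.0], 0.62)]
camera []
barrel0 [([609.0, -20.0, 122.0], 0.89), ([330.0, -357.0, -0.0], 0.85), ([606.0, -139.0, 120.0], 0.8), ([517.0, -402.0, 3.0], 0.61), ([608.0, -80.0, 120.0], 0.6)]
camera [([604.0, -108.0, 2.0], 0.72), ([637.0, -432.0, -4.0], 0.68)]
barrel0 [([517.0, -401.0, -1.0], 0.68)]
```

View pics/c8.png

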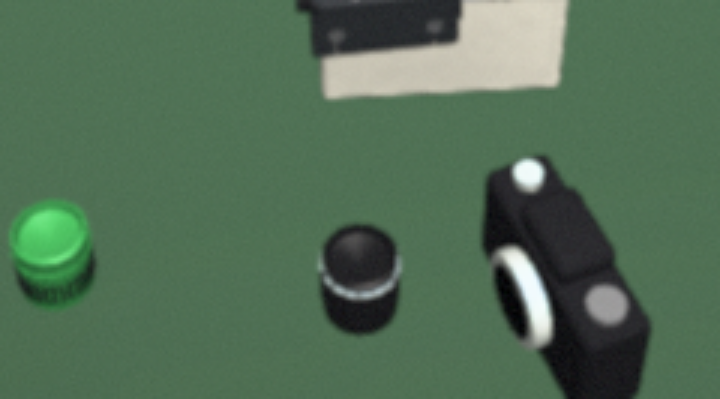

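Emit:
drive_tool:
  slide:
    - [-3,0,-15]
    - [0,0,-35]
    - [0,0,-35]
    - [0,0,-35]
    - [0,0,-35]
    - [0,0,-30]
    - [0,0,-20]
    - [0,0,-9]
    - [0,0,-3]
    - [0,0,0]
  rot:
    - [0,0,0]
    - [0,0,0]
    - [0,0,0]
    - [0,0,0]
    - [0,0,0]
    - [0,0,0]
    - [0,0,0]
    - [0,0,0]
    - [0,0,0]
    - [0,0,0]
  hand: 0.8

```text
time_s: 24.35
tcp_pos: [0.52, -0.4097, 0.0197]
eef_rot: [0.009, 1.0, 0.003, 0.005]
ft_force: [-3.7, -9.3, 28.5]
gripper_width: 0.738
grasp_force: 14.9
```

Emit:
drive_tool:
  slide:
    - [0,0,0]
    - [0,0,0]
    - [0,0,0]
    - [0,0,0]
    - [0,0,0]
    - [0,0,0]
  rot:
    - [0,0,0]
    - [0,0,0]
    - [0,0,0]
    - [0,0,0]
    - [0,0,0]
    - [0,0,0]
  hand: 0.0

```text
time_s: 24.85
tcp_pos: [0.5202, -0.4112, 0.0218]
eef_rot: [0.01, 1.0, 0.003, 0.006]
ft_force: [-8.2, -10.5, 42.3]
gripper_width: 0.511
grasp_force: 37.0
```

Emit:
drive_tool:
  slide:
    - [0,0,5]
    - [0,0,10]
    - [0,0,20]
    - [0,0,30]
    - [0,0,35]
    - [0,0,35]
    - [0,0,35]
    - [0,0,35]
    - [0,0,15]
    - [0,0,0]
  rot:
    - [0,0,0]
    - [0,0,0]
    - [0,0,0]
    - [0,0,0]
    - [0,0,0]
    - [0,0,0]
    - [0,0,0]
    - [0,0,0]
    - [0,0,0]
    - [0,0,0]

```text
time_s: 25.68
tcp_pos: [0.5181, -0.4034, 0.2363]
eef_rot: [0.002, 1.0, 0.004, 0.002]
ft_force: [-0.3, 0.1, 0.1]
gripper_width: 0.012
grasp_force: 0.0
```

Emit:
drive_tool:
  slide:
    - [0,0,0]
    - [0,0,0]
    - [0,0,0]
    - [0,0,0]
    - [0,0,0]
    - [0,0,0]
    - [0,0,0]
    - [0,0,0]
    - [0,0,0]
    - [0,0,0]
    - [0,0,0]
    - [0,0,0]
  rot:
    - [0,0,0]
    - [0,0,0]
    - [0,0,0]
    - [0,0,0]
    - [0,0,0]
    - [0,0,0]
    - [0,0,0]
    - [0,0,0]
    - [0,0,0]
    - [0,0,0]
    - [0,0,0]
    - [0,0,0]
  hand: 0.9

```text
time_s: 26.68
tcp_pos: [0.5173, -0.4028, 0.2325]
eef_rot: [0.0, 1.0, 0.003, 0.0]
ft_force: [0.4, 0.0, -0.2]
gripper_width: 0.885
grasp_force: 0.0
```

```bash
python3 - <<'E'
from h import *
st(); b=pic('side'); spots(b,['barrel0']); w=wrist(); spots(w,['barrel0'])
s=pic('scene'); spots(s,['barrel0'])
def crop(p,X,a,d):
    u,v=map(int,px(p,X)); im=cv2.cvtColor(p['pixels'],cv2.COLOR_RGB2BGR)[max(0,v-d):v+d,max(0,u-a):u+a]; return cv2.resize(im,(400,300))
cv2.imwrite('pics/c9.png',np.hstack([crop(b,[.52,-.40,.03],80,60),crop(w,[.52,-.40,.03],120,90)]))
E
```

```text
t 26.68 tcp [ 517.3 -402.8  232.5] yaw 0.4 tilt [ 0. -0. -1.] w 0.885 gf 0.0 F [ 0.4  0.  -0.2] q [-0.84  0.6   1.    0.    1.53  0.72]
barrel0 [([602.0, -141.0, 120.0], 0.89), ([518.0, -401.0, -3.0], 0.87), ([326.0, -364.0, -1.0], 0.71), ([606.0, -78.0, 122.0], 0.45), ([609.0, -24.0, 119.0], 0.37)]
barrel0 [([324.0, -367.0, 2.0], 0.81), ([521.0, -403.0, 1.0], 0.63)]
barrel0 [([609.0, -21.0, 120.0], 0.88), ([520.0, -404.0, -0.0], 0.72), ([606.0, -138.0, 123.0], 0.7), ([609.0, -81.0, 118.0], 0.57), ([329.0, -359.0, 2.0], 0.55)]
```

View pics/c9.png

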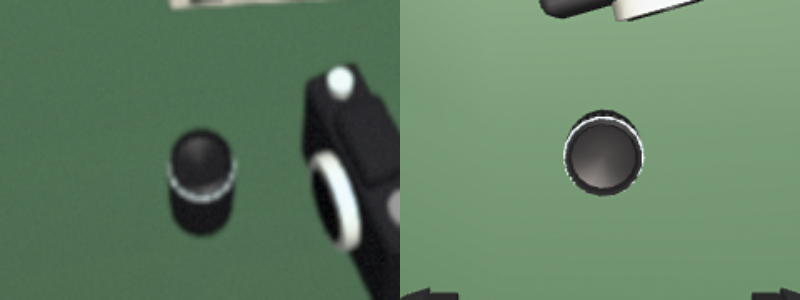

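Emit:
drive_tool:
  slide:
    - [2,0,-15]
    - [0,0,-35]
    - [0,0,-35]
    - [0,0,-35]
    - [0,0,-35]
    - [0,0,-30]
    - [0,0,-20]
    - [0,0,-10]
    - [0,0,-4]
    - [0,0,0]
  rot:
    - [0,0,0]
    - [0,0,0]
    - [0,0,0]
    - [0,0,0]
    - [0,0,0]
    - [0,0,0]
    - [0,0,0]
    - [0,0,0]
    - [0,0,0]
    - [0,0,0]

```text
time_s: 27.82
tcp_pos: [0.5194, -0.4029, 0.0136]
eef_rot: [0.0, 1.0, 0.003, 0.0]
ft_force: [-0.4, 0.3, 0.8]
gripper_width: 0.896
grasp_force: 0.0
```

Emit:
drive_tool:
  slide:
    - [0,0,0]
    - [0,0,0]
    - [0,0,0]
    - [0,0,0]
    - [0,0,0]
    - [0,0,0]
    - [0,0,0]
  rot:
    - [0,0,0]
    - [0,0,0]
    - [0,0,0]
    - [0,0,0]
    - [0,0,0]
    - [0,0,0]
    - [0,0,0]
  hand: 0.0

```text
time_s: 28.4
tcp_pos: [0.5195, -0.4029, 0.0142]
eef_rot: [0.0, 1.0, 0.003, 0.0]
ft_force: [-0.6, 1.9, 5.4]
gripper_width: 0.556
grasp_force: 30.0
```

Emit:
drive_tool:
  slide:
    - [0,0,3]
    - [0,0,6]
    - [0,0,12]
    - [0,0,15]
    - [0,0,0]
  rot:
    - [0,0,0]
    - [0,0,0]
    - [0,0,0]
    - [0,0,0]
    - [0,0,0]

```text
time_s: 28.82
tcp_pos: [0.5205, -0.404, 0.0532]
eef_rot: [0.002, 1.0, 0.003, 0.002]
ft_force: [0.4, -0.8, 0.0]
gripper_width: 0.553
grasp_force: 30.0
```

Emit:
drive_tool:
  slide:
    - [0,0,12]
    - [0,0,20]
    - [0,0,25]
    - [0,0,25]
    - [0,0,25]
    - [0,0,25]
    - [0,0,25]
    - [0,0,15]
    - [0,0,8]
  rot:
    - [0,0,0]
    - [0,0,0]
    - [0,0,0]
    - [0,0,0]
    - [0,0,0]
    - [0,0,0]
    - [0,0,0]
    - [0,0,0]
    - [0,0,0]

```text
time_s: 29.57
tcp_pos: [0.5196, -0.403, 0.2322]
eef_rot: [0.001, 1.0, 0.003, 0.001]
ft_force: [0.1, 0.0, -1.5]
gripper_width: 0.557
grasp_force: 30.0
```

Emit:
drive_tool:
  slide:
    - [6.8,17.3,0]
    - [6.8,17.3,0]
    - [6.8,17.3,0]
    - [6.8,17.3,0]
    - [6.8,17.3,0]
    - [6.8,17.3,0]
    - [6.8,17.3,0]
    - [6.8,17.3,0]
    - [6.8,17.3,0]
    - [6.8,17.3,0]
    - [6.8,17.3,0]
    - [6.8,17.3,0]
  rot:
    - [0,0,0.125]
    - [0,0,0.125]
    - [0,0,0.125]
    - [0,0,0.125]
    - [0,0,0.125]
    - [0,0,0.125]
    - [0,0,0.125]
    - [0,0,0.125]
    - [0,0,0.125]
    - [0,0,0.125]
    - [0,0,0.125]
    - [0,0,0.125]

```text
time_s: 30.57
tcp_pos: [0.6008, -0.1942, 0.2287]
eef_rot: [-0.001, 0.727, 0.686, -0.0]
ft_force: [-0.5, -0.6, -1.3]
gripper_width: 0.557
grasp_force: 30.0
```

Emit:
drive_tool:
  slide:
    - [0,0,0]
    - [0,0,0]
  rot:
    - [0,0,0]
    - [0,0,0]

```text
time_s: 30.73
tcp_pos: [0.6008, -0.1946, 0.2289]
eef_rot: [-0.001, 0.73, 0.684, -0.0]
ft_force: [0.2, -1.2, -1.4]
gripper_width: 0.555
grasp_force: 30.0
```

```bash
python3 - <<'E'
from h import *
st()
E
```

```text
t 30.73 tcp [ 600.8 -194.6  228.9] yaw 86.3 tilt [-0.001  0.    -1.   ] w 0.555 gf 30.0 F [ 0.2 -1.2 -1.4] q [-0.5   0.55  1.11 -0.    1.49 -0.43]
```

Emit:
drive_tool:
  slide:
    - [0,-2,-20]
    - [0,0,-25]
    - [0,0,-20]
    - [0,0,-15]
    - [0,0,-8]
    - [0,0,-3]
    - [0,0,-1]
    - [0,0,0]
  rot:
    - [0,0,0]
    - [0,0,0]
    - [0,0,0]
    - [0,0,0]
    - [0,0,0]
    - [0,0,0]
    - [0,0,0]
    - [0,0,0]

```text
time_s: 31.4
tcp_pos: [0.6011, -0.1977, 0.1382]
eef_rot: [0.001, 0.73, 0.684, 0.0]
ft_force: [0.4, -0.7, -1.5]
gripper_width: 0.555
grasp_force: 30.0
```

```bash
python3 - <<'E'
from h import *
st()
E
```

```text
t 31.4 tcp [ 601.1 -197.7  138.2] yaw 86.3 tilt [ 0.001 -0.001 -1.   ] w 0.555 gf 30.0 F [ 0.4 -0.7 -1.5] q [-0.5   0.61  1.24 -0.    1.29 -0.44]
```

Emit:
drive_tool:
  slide:
    - [0,0,-2]
    - [0,0,0]
    - [0,0,0]
  rot:
    - [0,0,0]
    - [0,0,0]
    - [0,0,0]
  hand: 0.7

```text
time_s: 31.65
tcp_pos: [0.6012, -0.1973, 0.1362]
eef_rot: [0.001, 0.729, 0.684, 0.0]
ft_force: [0.2, 0.4, -0.4]
gripper_width: 0.7
grasp_force: 0.0
```

Emit:
drive_tool:
  slide:
    - [0,0,15]
    - [0,0,35]
    - [0,0,35]
    - [0,0,35]
    - [0,0,35]
    - [0,0,0]
  rot:
    - [0,0,0]
    - [0,0,0]
    - [0,0,0]
    - [0,0,0]
    - [0,0,0]
    - [0,0,0]

```text
time_s: 32.15
tcp_pos: [0.6023, -0.1978, 0.2986]
eef_rot: [0.006, 0.729, 0.684, 0.002]
ft_force: [-0.1, 0.2, 0.2]
gripper_width: 0.7
grasp_force: 0.0
```

```bash
python3 - <<'E'
from h import *
st(); w=wrist('w10.png'); spots(w,['barrel0','basket_in']); spots(pic('side'),['barrel0'])
E
```

```text
t 32.15 tcp [ 602.3 -197.8  298.6] yaw 86.3 tilt [ 0.011 -0.006 -1.   ] w 0.7 gf 0.0 F [-0.1  0.2  0.2] q [-0.5   0.53  0.96  0.    1.64 -0.44]
barrel0 [([605.0, -79.0, 125.0], 0.89), ([602.0, -139.0, 118.0], 0.85), ([600.0, -196.0, 121.0], 0.71), ([326.0, -366.0, 4.0], 0.59)]
basket_in [([608.0, -103.0, 121.0], 0.62)]
barrel0 [([323.0, -363.0, 1.0], 0.87), ([604.0, -143.0, 122.0], 0.82), ([602.0, -196.0, 122.0], 0.75), ([605.0, -79.0, 122.0], 0.7), ([610.0, -25.0, 118.0], 0.7), ([507.0, 217.0, 53.0], 0.46)]
```

View pics/w10.png

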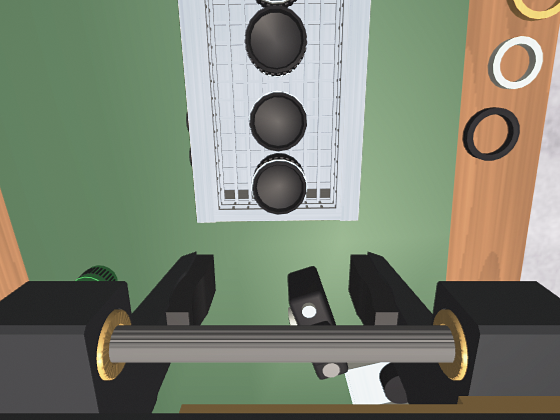

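Emit:
drive_tool:
  slide:
    - [-12,33,0]
    - [-12,33,0]
    - [-12,33,0]
    - [-12,33,0]
    - [-12,33,0]
    - [-12,33,0]
    - [-12,33,0]
    - [-12,33,0]
    - [-12,33,0]
    - [-12,33,0]
    - [-12,33,0]
    - [-12,33,0]
  rot:
    - [0,0,0.104]
    - [0,0,0.104]
    - [0,0,0.104]
    - [0,0,0.104]
    - [0,0,0.104]
    - [0,0,0.104]
    - [0,0,0.104]
    - [0,0,0.104]
    - [0,0,0.104]
    - [0,0,0.104]
    - [0,0,0.104]
    - [0,0,0.104]
  hand: 0.5

```text
time_s: 33.4
tcp_pos: [0.4557, 0.2002, 0.2896]
eef_rot: [-0.001, 0.19, 0.982, -0.0]
ft_force: [-0.3, -0.8, -0.3]
gripper_width: 0.496
grasp_force: 0.0
```

Emit:
drive_tool:
  slide:
    - [-14,36,0]
    - [-14,36,0]
    - [0,0,0]
    - [0,0,0]
  rot:
    - [0,0,0.104]
    - [0,0,0.104]
    - [0,0,0]
    - [0,0,0]

```text
time_s: 33.73
tcp_pos: [0.428, 0.2719, 0.2896]
eef_rot: [-0.001, 0.088, 0.996, -0.0]
ft_force: [-0.2, -0.8, 0.4]
gripper_width: 0.505
grasp_force: 0.0
```

```bash
cat >> h.py <<'E'
def axis(p,name,z):
    "principal axis of the traced region put on plane z"
    r=robot.trace(p,name)
    if not r: return print(name,'none')
    m=r[0]['region'].astype(np.uint8); P=np.array([ray(p,u,v,z)[:2] for v,u in np.argwhere(m)[::5]])*1000
    c,sz,an=cv2.minAreaRect(P.astype(np.float32)); e=np.linalg.eigh(np.cov(P.T))[1][:,1]
    print(name,round(r[0]['confidence'],2),'mean',P.mean(0).round(),'rect',np.round(c),np.round(sz),round(an,1),'pca',round(np.degrees(np.arctan2(e[1],e[0])),1))
E
python3 - <<'E'
from h import *
st(); w=wrist('w11.png'); spots(w,['rod','rod_tip','crank','crank_handle','mat','shaft_seat','pawl_pin']); axis(w,'rod',.012)
a=pic('scene'); spots(a,['rod','rod_tip','crank','crank_handle','shaft_seat','pawl_tab'])
b=pic('side'); spots(b,['rod','rod_tip','crank','crank_handle'])
E
```

```text
t 33.73 tcp [428.  271.9 289.6] yaw 169.9 tilt [-0.002 -0.001 -1.   ] w 0.505 gf 0.0 F [-0.2 -0.8  0.4] q [ 0.33  0.23  1.4  -0.    1.51 -1.06]
rod [([418.0, 327.0, 3.0], 0.72), ([538.0, 303.0, 11.0], 0.55)]
rod_tip [([544.0, 302.0, 11.0], 0.76), ([508.0, 220.0, 52.0], 0.42)]
crank [([423.0, 236.0, 7.0], 0.57)]
crank_handle [([507.0, 223.0, 53.0], 0.77), ([415.0, 322.0, 3.0], 0.24)]
mat []
shaft_seat []
pawl_pin [([589.0, 154.0, 228.0], 0.89)]
rod 0.64 mean [438. 321.] rect [457. 317.] [ 20. 168.] 78.2 pca 169.1
rod [([413.0, 328.0, 3.0], 0.89)]
rod_tip [([545.0, 304.0, 10.0], 0.8)]
crank [([423.0, 237.0, 1.0], 0.69), ([544.0, 302.0, 10.0], 0.69)]
crank_handle [([509.0, 218.0, 56.0], 0.87)]
shaft_seat [([616.0, 103.0, 239.0], 0.92), ([604.0, -138.0, 121.0], 0.15)]
pawl_tab [([586.0, 45.0, 225.0], 0.61), ([601.0, -112.0, 119.0], 0.25)]
rod [([414.0, 324.0, -1.0], 0.7), ([399.0, 57.0, 2.0], 0.29)]
rod_tip [([602.0, -79.0, 124.0], 0.34)]
crank [([424.0, 239.0, 1.0], 0.71), ([605.0, -80.0, 122.0], 0.59), ([600.0, -104.0, 121.0], 0.48)]
crank_handle [([510.0, 220.0, 54.0], 0.93), ([602.0, -103.0, 122.0], 0.2)]
```

View pics/w11.png

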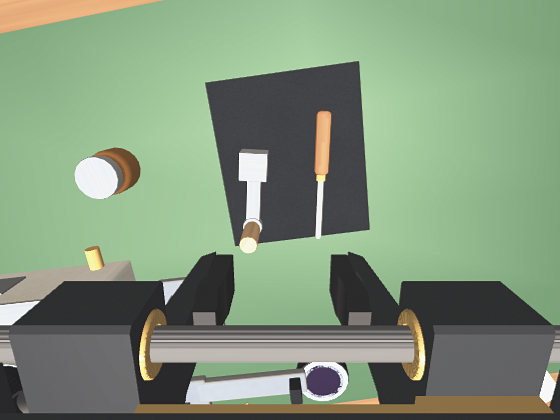

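Emit:
drive_tool:
  slide:
    - [-4,18,-15]
    - [-4,18,-30]
    - [-4,17,-35]
    - [0,0,-35]
    - [0,0,-35]
    - [0,0,-35]
    - [0,0,-35]
    - [0,0,-30]
    - [0,0,-20]
    - [0,0,-8]
    - [0,0,-3]
    - [0,0,0]
  rot:
    - [0,0,0]
    - [0,0,0]
    - [0,0,0]
    - [0,0,0]
    - [0,0,0]
    - [0,0,0]
    - [0,0,0]
    - [0,0,0]
    - [0,0,0]
    - [0,0,0]
    - [0,0,0]
    - [0,0,0]

```text
time_s: 35.78
tcp_pos: [0.4172, 0.324, 0.0099]
eef_rot: [0.0, 0.089, 0.996, 0.0]
ft_force: [-0.1, 0.1, 0.6]
gripper_width: 0.5
grasp_force: 0.0
```

Emit:
drive_tool:
  slide:
    - [0,0,0]
    - [0,0,0]
    - [0,0,0]
    - [0,0,0]
    - [0,0,0]
    - [0,0,0]
    - [0,0,0]
  rot:
    - [0,0,0]
    - [0,0,0]
    - [0,0,0]
    - [0,0,0]
    - [0,0,0]
    - [0,0,0]
    - [0,0,0]
  hand: 0.0

```text
time_s: 36.37
tcp_pos: [0.4169, 0.3238, 0.0096]
eef_rot: [0.0, 0.089, 0.996, 0.0]
ft_force: [0.5, -0.1, 0.5]
gripper_width: 0.007
grasp_force: 0.0
```

Emit:
drive_tool:
  slide:
    - [0,0,10]
    - [0,0,25]
    - [0,0,30]
    - [0,0,30]
    - [0,0,30]
    - [0,0,30]
    - [0,0,25]
  rot:
    - [0,0,0]
    - [0,0,0]
    - [0,0,0]
    - [0,0,0]
    - [0,0,0]
    - [0,0,0]
    - [0,0,0]

```text
time_s: 36.95
tcp_pos: [0.417, 0.3239, 0.1926]
eef_rot: [0.001, 0.089, 0.996, 0.001]
ft_force: [-0.0, -0.6, -0.8]
gripper_width: 0.006
grasp_force: 0.0
```

```bash
python3 - <<'E'
from h import *
st(); spots(pic('scene'),['rod','rod_tip','shaft_seat','pawl_pin','pawl_tab']); spots(pic('side'),['rod','rod_tip','pawl_pin','pawl_tab']); w=wrist('w12.png'); spots(w,['rod','rod_tip']); axis(w,'rod',.19)
E
```

```text
t 36.95 tcp [417.  323.9 192.6] yaw 169.8 tilt [ 0.002  0.001 -1.   ] w 0.006 gf 0.0 F [-0.  -0.6 -0.8] q [ 0.44  0.33  1.52 -0.    1.29 -0.95]
rod [([414.0, 331.0, 5.0], 0.65)]
rod_tip [([541.0, 303.0, 12.0], 0.77)]
shaft_seat [([618.0, 100.0, 238.0], 0.75)]
pawl_pin [([601.0, -106.0, 2.0], 0.6)]
pawl_tab [([584.0, 47.0, 226.0], 0.54)]
rod []
rod_tip []
pawl_pin [([590.0, 153.0, 226.0], 0.81), ([640.0, -432.0, -2.0], 0.64), ([602.0, -199.0, 121.0], 0.48)]
pawl_tab [([586.0, 47.0, 224.0], 0.68)]
rod [([416.0, 327.0, 1.0], 0.88)]
rod_tip []
rod 0.78 mean [383. 331.] rect [389. 330.] [ 9. 63.] 79.4 pca 169.1
```

Emit:
drive_tool:
  slide:
    - [0,-13,-20]
    - [0,-13,-35]
    - [0,-13,-35]
    - [0,0,-35]
    - [0,0,-30]
    - [0,0,-15]
    - [0,0,-10]
    - [0,0,0]
    - [0,0,0]
  rot:
    - [0,0,0]
    - [0,0,0]
    - [0,0,0]
    - [0,0,0]
    - [0,0,0]
    - [0,0,0]
    - [0,0,0]
    - [0,0,0]
    - [0,0,0]

```text
time_s: 38.45
tcp_pos: [0.4173, 0.285, 0.01]
eef_rot: [0.0, 0.089, 0.996, 0.0]
ft_force: [-0.6, -0.2, -0.2]
gripper_width: 0.005
grasp_force: 0.0
```

Emit:
drive_tool:
  slide:
    - [0,0,-3]
    - [0,0,-3]
    - [0,0,0]
  rot:
    - [0,0,0]
    - [0,0,0]
    - [0,0,0]

```text
time_s: 38.7
tcp_pos: [0.4171, 0.2849, 0.0038]
eef_rot: [0.0, 0.089, 0.996, 0.0]
ft_force: [0.1, 0.1, -0.5]
gripper_width: 0.006
grasp_force: 0.0
```

```bash
python3 - <<'E'
from h import *
st(); s=robot.sense()['tcp_pos']
P=[]
for n in('scene','side'):
    p=pic(n); u,v=px(p,s); S=8; x0,y0=int(u)-25,int(v)-25; im=cv2.resize(cv2.cvtColor(p['pixels'],cv2.COLOR_RGB2BGR)[y0:y0+50,x0:x0+50],None,fx=S,fy=S)
    for dz,c in((0,(0,0,255)),(.028,(0,255,255)),(.064,(255,0,0))):
        a,b=px(p,s+[0,0,dz]); cv2.circle(im,(int((a-x0+.5)*S),int((b-y0+.5)*S)),4,c,-1)
    P.append(im)
cv2.imwrite('pics/c13.png',np.hstack(P))
E
```

```text
t 38.7 tcp [417.1 284.9   3.8] yaw 169.8 tilt [ 0.001  0.    -1.   ] w 0.006 gf 0.0 F [ 0.1  0.1 -0.5] q [ 0.37  0.54  1.78 -0.    0.83 -1.03]
```

View pics/c13.png

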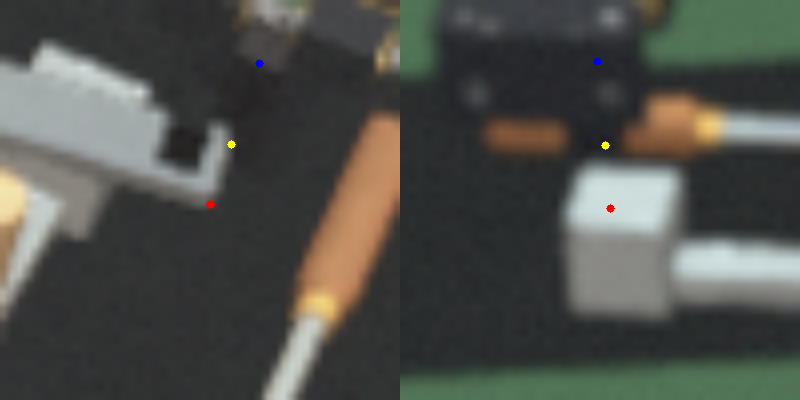

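Emit:
drive_tool:
  slide:
    - [0,0,-3]
    - [0,0,-3]
    - [0,0,0]
  rot:
    - [0,0,0]
    - [0,0,0]
    - [0,0,0]

```text
time_s: 39.05
tcp_pos: [0.4166, 0.2847, -0.003]
eef_rot: [-0.0, 0.089, 0.996, -0.0]
ft_force: [-0.6, -0.0, -0.5]
gripper_width: 0.005
grasp_force: 0.0
```

Emit:
drive_tool:
  slide:
    - [0,0,-3]
    - [0,0,-3]
    - [0,0,0]
  rot:
    - [0,0,0]
    - [0,0,0]
    - [0,0,0]

```text
time_s: 39.3
tcp_pos: [0.4166, 0.2847, -0.0091]
eef_rot: [-0.0, 0.089, 0.996, -0.0]
ft_force: [-0.8, 0.7, 0.3]
gripper_width: 0.007
grasp_force: 0.0
```

Emit:
drive_tool:
  slide:
    - [0,0,-3]
    - [0,0,-2]
    - [0,0,0]
  rot:
    - [0,0,0]
    - [0,0,0]
    - [0,0,0]

```text
time_s: 39.55
tcp_pos: [0.4167, 0.2847, -0.0139]
eef_rot: [-0.0, 0.089, 0.996, -0.0]
ft_force: [0.4, 0.5, 0.4]
gripper_width: 0.005
grasp_force: 0.0
```

Emit:
drive_tool:
  slide:
    - [0,0,-3]
    - [0,0,-2]
    - [0,0,0]
  rot:
    - [0,0,0]
    - [0,0,0]
    - [0,0,0]

```text
time_s: 39.8
tcp_pos: [0.4167, 0.2847, -0.0189]
eef_rot: [-0.0, 0.089, 0.996, -0.0]
ft_force: [0.8, 0.4, 0.1]
gripper_width: 0.009
grasp_force: 0.0
```

Emit:
drive_tool:
  slide:
    - [0,0,-2]
    - [0,0,0]
  rot:
    - [0,0,0]
    - [0,0,0]

```text
time_s: 39.97
tcp_pos: [0.4168, 0.2848, -0.0208]
eef_rot: [-0.0, 0.089, 0.996, -0.0]
ft_force: [0.1, -0.0, 1.1]
gripper_width: 0.006
grasp_force: 0.0
```

Emit:
drive_tool:
  slide:
    - [0,0,-2]
    - [0,0,0]
  rot:
    - [0,0,0]
    - [0,0,0]

```text
time_s: 40.13
tcp_pos: [0.4168, 0.2848, -0.0227]
eef_rot: [-0.0, 0.089, 0.996, -0.0]
ft_force: [-0.1, 0.3, 1.0]
gripper_width: 0.004
grasp_force: 0.0
```

Emit:
drive_tool:
  slide:
    - [0,0,-1.5]
    - [0,0,0]
  rot:
    - [0,0,0]
    - [0,0,0]

```text
time_s: 40.3
tcp_pos: [0.4168, 0.2848, -0.0242]
eef_rot: [-0.0, 0.089, 0.996, -0.0]
ft_force: [0.7, -0.5, 0.6]
gripper_width: 0.006
grasp_force: 0.0
```

Emit:
drive_tool:
  slide:
    - [0,0,-1.5]
    - [0,0,0]
  rot:
    - [0,0,0]
    - [0,0,0]

```text
time_s: 40.47
tcp_pos: [0.417, 0.2848, -0.0248]
eef_rot: [0.0, 0.089, 0.996, -0.0]
ft_force: [-4.1, -2.3, 10.3]
gripper_width: 0.005
grasp_force: 5.2
```

Emit:
drive_tool:
  slide:
    - [0,0,-1.5]
    - [0,0,0]
  rot:
    - [0,0,0]
    - [0,0,0]

```text
time_s: 40.63
tcp_pos: [0.4171, 0.2849, -0.0249]
eef_rot: [0.0, 0.089, 0.996, -0.0]
ft_force: [-10.8, -5.3, 29.4]
gripper_width: 0.003
grasp_force: 14.9
```

Emit:
drive_tool:
  slide:
    - [0,0,20]
    - [0,0,40]
    - [-1,14,0]
    - [0,14,0]
    - [0,12,0]
    - [0,0,0]
    - [0,0,0]
    - [0,0,-20]
    - [0,0,-20]
    - [0,0,-11]
    - [0,0,-4]
    - [0,0,0]
  rot:
    - [0,0,0]
    - [0,0,0]
    - [0,0,0]
    - [0,0,0]
    - [0,0,0]
    - [0,0,0]
    - [0,0,0]
    - [0,0,0]
    - [0,0,0]
    - [0,0,0]
    - [0,0,0]
    - [0,0,0]
  hand: 0.5

```text
time_s: 41.63
tcp_pos: [0.4156, 0.3243, -0.0227]
eef_rot: [-0.001, 0.089, 0.996, -0.001]
ft_force: [0.4, -0.4, -1.2]
gripper_width: 0.5
grasp_force: 0.0
```

Emit:
drive_tool:
  slide:
    - [0,0,0]
    - [0,0,0]
    - [0,0,0]
    - [0,0,0]
    - [0,0,0]
    - [0,0,0]
  rot:
    - [0,0,0]
    - [0,0,0]
    - [0,0,0]
    - [0,0,0]
    - [0,0,0]
    - [0,0,0]
  hand: 0.0

```text
time_s: 42.13
tcp_pos: [0.4162, 0.325, -0.0214]
eef_rot: [0.0, 0.089, 0.996, 0.0]
ft_force: [-0.6, -1.0, 5.2]
gripper_width: 0.2
grasp_force: 30.0
```

Emit:
drive_tool:
  slide:
    - [0,0,10]
    - [0,0,25]
    - [0,0,30]
    - [0,0,35]
    - [0,0,35]
    - [0,0,35]
    - [0,0,35]
    - [0,0,25]
    - [0,0,0]
  rot:
    - [0,0,0]
    - [0,0,0]
    - [0,0,0]
    - [0,0,0]
    - [0,0,0]
    - [0,0,0]
    - [0,0,0]
    - [0,0,0]
    - [0,0,0]

```text
time_s: 42.88
tcp_pos: [0.4174, 0.3256, 0.2138]
eef_rot: [0.004, 0.089, 0.996, 0.002]
ft_force: [-0.3, 0.9, -0.9]
gripper_width: 0.198
grasp_force: 30.0
```

```bash
python3 - <<'E'
from h import *
st(); a=pic('scene');spots(a,['rod','rod_tip','shaft_seat','pawl_pin','pawl_tab']); spots(pic('side'),['rod','rod_tip','shaft_seat','pawl_pin','pawl_tab']); w=wrist('w14.png'); spots(w,['rod','rod_tip'])
E
```

```text
t 42.88 tcp [417.4 325.6 213.8] yaw 169.8 tilt [ 0.008  0.004 -1.   ] w 0.198 gf 30.0 F [-0.3  0.9 -0.9] q [ 0.44  0.31  1.49  0.    1.33 -0.95]
rod [([414.0, 330.0, 239.0], 0.68), ([582.0, 48.0, 222.0], 0.23)]
rod_tip [([544.0, 307.0, 247.0], 0.64)]
shaft_seat [([617.0, 102.0, 239.0], 0.7), ([604.0, -108.0, 0.0], 0.29)]
pawl_pin [([591.0, 149.0, 224.0], 0.56)]
pawl_tab [([582.0, 46.0, 224.0], 0.64)]
rod [([413.0, 324.0, 227.0], 0.63)]
rod_tip [([540.0, 300.0, 241.0], 0.69), ([604.0, -82.0, 121.0], 0.18)]
shaft_seat [([616.0, 104.0, 239.0], 0.69)]
pawl_pin [([588.0, 154.0, 227.0], 0.85), ([425.0, 238.0, 4.0], 0.53), ([720.0, 276.0, -2.0], 0.39)]
pawl_tab [([586.0, 52.0, 225.0], 0.48)]
rod [([414.0, 326.0, 233.0], 0.8), ([429.0, 284.0, 3.0], 0.48)]
rod_tip []
```

Emit:
drive_tool:
  slide:
    - [0,-22,0]
    - [0,-22,0]
    - [0,-22,0]
    - [0,-22,0]
    - [0,-22,0]
    - [0,-22,0]
    - [0,-22,0]
    - [0,-22,0]
    - [0,-22,0]
    - [0,-22,-10]
    - [0,-22,-10]
    - [0,-22,-10]
  rot:
    - [0,0,0.06]
    - [0,0,0.06]
    - [0,0,0]
    - [0,0,0]
    - [0,0,0]
    - [0,0,0]
    - [0,0,0]
    - [0,0,0]
    - [0,0,0]
    - [0,0,0]
    - [0,0,0]
    - [0,0,0]

```text
time_s: 44.63
tcp_pos: [0.4158, 0.0598, 0.1778]
eef_rot: [0.0, 0.029, 1.0, -0.0]
ft_force: [-0.6, -0.4, -1.5]
gripper_width: 0.2
grasp_force: 30.0
```

Emit:
drive_tool:
  slide:
    - [0,0,0]
    - [0,0,0]
    - [0,0,0]
  rot:
    - [0,0,0]
    - [0,0,0]
    - [0,0,0]

```text
time_s: 44.88
tcp_pos: [0.4161, 0.0612, 0.1784]
eef_rot: [0.0, 0.029, 1.0, 0.0]
ft_force: [-0.3, -0.3, -1.5]
gripper_width: 0.201
grasp_force: 30.0
```

```bash
python3 - <<'E'
from h import *
st(); a=pic('scene');b=pic('side'); w=wrist()
for p in(a,b,w): spots(p,['rod','rod_tip','pawl_tab','pawl_pin'])
P=[]
for p in(a,b):
    u,v=px(p,[.57,.08,.225]); x0,y0=int(u)-50,int(v)-50; P.append(cv2.resize(cv2.cvtColor(p['pixels'],cv2.COLOR_RGB2BGR)[y0:y0+100,x0:x0+100],None,fx=4,fy=4,interpolation=cv2.INTER_CUBIC))
cv2.imwrite('pics/c15.png',np.hstack(P))
E
```

```text
t 44.88 tcp [416.1  61.2 178.4] yaw 176.6 tilt [ 0.001  0.    -1.   ] w 0.201 gf 30.0 F [-0.3 -0.3 -1.5] q [-0.13  0.11  1.84  0.    1.19 -1.65]
rod [([414.0, 63.0, 207.0], 0.86)]
rod_tip [([545.0, 55.0, 212.0], 0.81)]
pawl_tab [([431.0, 284.0, 0.0], 0.74), ([581.0, 45.0, 226.0], 0.71)]
pawl_pin [([593.0, 150.0, 225.0], 0.91)]
rod [([601.0, -101.0, 124.0], 0.75), ([412.0, 60.0, 197.0], 0.64)]
rod_tip [([544.0, 52.0, 213.0], 0.74), ([600.0, -200.0, 120.0], 0.73)]
pawl_tab [([586.0, 50.0, 223.0], 0.6), ([588.0, 150.0, 225.0], 0.21)]
pawl_pin [([590.0, 154.0, 225.0], 0.95), ([403.0, 61.0, 2.0], 0.48)]
rod [([416.0, 60.0, 204.0], 0.84), ([396.0, 56.0, -3.0], 0.56)]
rod_tip []
pawl_tab []
pawl_pin []
```

Emit:
drive_tool:
  slide:
    - [15,0,0]
    - [20,0,0]
    - [15,0,0]
    - [5,0,0]
    - [0,0,0]
  rot:
    - [0,0,0]
    - [0,0,0]
    - [0,0,0]
    - [0,0,0]
    - [0,0,0]

```text
time_s: 46.05
tcp_pos: [0.4713, 0.0607, 0.1777]
eef_rot: [-0.0, 0.029, 1.0, 0.0]
ft_force: [-0.5, -0.5, -0.4]
gripper_width: 0.197
grasp_force: 30.0
```

```bash
python3 - <<'E'
from h import *
st(); a=pic('scene');b=pic('side')
for p in(a,b): spots(p,['rod_tip','pawl_tab'])
E
```

```text
t 46.05 tcp [471.3  60.7 177.7] yaw 176.6 tilt [-0.001  0.    -1.   ] w 0.197 gf 30.0 F [-0.5 -0.5 -0.4] q [-0.12  0.23  1.69 -0.    1.22 -1.63]
rod_tip [([601.0, 55.0, 210.0], 0.79)]
pawl_tab [([584.0, 47.0, 224.0], 0.81), ([611.0, -22.0, 123.0], 0.32)]
rod_tip [([596.0, 51.0, 212.0], 0.78)]
pawl_tab []
```

Emit:
drive_tool:
  slide:
    - [0,0,4]
    - [0,0,3]
    - [0,0,8.6]
    - [0,0.5,8.6]
    - [0,1.3,8.5]
    - [0,2,8.4]
    - [0,2.7,8.2]
    - [0.5,3.4,7.9]
    - [0.5,4.1,7.6]
    - [0.5,4.8,7.2]
    - [0.5,5.4,6.8]
    - [0.5,5.9,6.2]
  rot:
    - [0,0,0]
    - [0,0,0]
    - [0,0,0]
    - [0,0,0]
    - [0,0,0]
    - [0,0,0]
    - [0,0,0]
    - [0,0,0]
    - [0,0,0]
    - [0,0,0]
    - [0,0,0]
    - [0,0,0]

```text
time_s: 47.35
tcp_pos: [0.4735, 0.0915, 0.2637]
eef_rot: [0.0, 0.029, 1.0, -0.0]
ft_force: [1.0, -0.9, -2.2]
gripper_width: 0.199
grasp_force: 30.0
```

```bash
python3 - <<'E'
from h import *
st(); a=pic('scene');b=pic('side')
for p in(a,b): spots(p,['rod_tip','pawl_tab'])
E
```

```text
t 47.35 tcp [473.5  91.5 263.7] yaw 176.6 tilt [ 0. -0. -1.] w 0.199 gf 30.0 F [ 1.  -0.9 -2.2] q [-0.05  0.18  1.53 -0.    1.43 -1.56]
rod_tip [([602.0, 87.0, 296.0], 0.73)]
pawl_tab [([586.0, 83.0, 302.0], 0.63)]
rod_tip [([642.0, -431.0, -2.0], 0.69), ([598.0, 84.0, 297.0], 0.67), ([423.0, 237.0, 4.0], 0.22)]
pawl_tab [([424.0, 240.0, 4.0], 0.55), ([590.0, 87.0, 303.0], 0.45)]
```

Emit:
drive_tool:
  slide:
    - [0.5,6.5,5.7]
    - [0.5,6.9,5.1]
    - [0.5,7.4,4.5]
    - [0.5,7.7,3.8]
    - [0,8,3.1]
    - [0,8.3,2.5]
    - [0,8.5,1.7]
    - [0,8.6,1]
    - [0,8.6,0.2]
    - [0,8.6,-0.5]
    - [0,8.5,-1.3]
    - [0,8.4,-2]
  rot:
    - [0,0,0]
    - [0,0,0]
    - [0,0,0]
    - [0,0,0]
    - [0,0,0]
    - [0,0,0]
    - [0,0,0]
    - [0,0,0]
    - [0,0,0]
    - [0,0,0]
    - [0,0,0]
    - [0,0,0]

```text
time_s: 48.65
tcp_pos: [0.4754, 0.1878, 0.2866]
eef_rot: [-0.0, 0.029, 1.0, -0.0]
ft_force: [-0.2, -1.2, 0.2]
gripper_width: 0.198
grasp_force: 30.0
```

Emit:
drive_tool:
  slide:
    - [0,5,0]
    - [0,0,0]
    - [0,0,0]
    - [0,0,0]
  rot:
    - [0,0,0]
    - [0,0,0]
    - [0,0,0]
    - [0,0,0]

```text
time_s: 48.98
tcp_pos: [0.4755, 0.1917, 0.2869]
eef_rot: [0.0, 0.03, 1.0, -0.0]
ft_force: [1.4, 0.5, -1.1]
gripper_width: 0.2
grasp_force: 30.0
```

```bash
python3 - <<'E'
from h import *
st(); a=pic('scene');b=pic('side')
for p in(a,b): spots(p,['rod_tip','pawl_tab','pawl_pin'])
E
```

```text
t 48.98 tcp [475.5 191.7 286.9] yaw 176.6 tilt [ 0. -0. -1.] w 0.2 gf 30.0 F [ 1.4  0.5 -1.1] q [ 0.15  0.24  1.39 -0.    1.51 -1.36]
rod_tip [([605.0, 186.0, 317.0], 0.97)]
pawl_tab [([594.0, 246.0, 230.0], 0.88), ([604.0, -138.0, 120.0], 0.52), ([509.0, 219.0, 56.0], 0.38)]
pawl_pin [([594.0, 148.0, 227.0], 0.62), ([605.0, -139.0, 120.0], 0.31)]
rod_tip [([601.0, 182.0, 319.0], 0.73)]
pawl_tab [([402.0, 58.0, -0.0], 0.56), ([597.0, 250.0, 228.0], 0.42), ([600.0, -104.0, 121.0], 0.18), ([588.0, 151.0, 225.0], 0.18)]
pawl_pin [([589.0, 153.0, 227.0], 0.9)]
```

Emit:
drive_tool:
  slide:
    - [-20,0,0]
    - [-20,0,0]
    - [-19.5,0,0]
    - [0,25,0]
    - [0,28,-10]
    - [0,28,-20]
    - [0,28,-30]
    - [0,24.7,-40]
    - [0,0,-35]
    - [0,0,-35]
    - [0,0,-35]
    - [0,0,-30]
  rot:
    - [0,0,0]
    - [0,0,0]
    - [0,0,0]
    - [0,0,-0.06]
    - [0,0,-0.06]
    - [0,0,0]
    - [0,0,0]
    - [0,0,0]
    - [0,0,0]
    - [0,0,0]
    - [0,0,0]
    - [0,0,0]

```text
time_s: 50.38
tcp_pos: [0.4153, 0.3226, 0.0542]
eef_rot: [-0.0, 0.089, 0.996, -0.0]
ft_force: [-0.4, -0.8, -1.5]
gripper_width: 0.199
grasp_force: 30.0
```

Emit:
drive_tool:
  slide:
    - [0,0,-30]
    - [0,0,-20]
    - [0,0,-10]
    - [0,0,-6]
    - [0,0,-3]
    - [0,0,-2]
    - [0,0,0]
    - [0,0,0]
  rot:
    - [0,0,0]
    - [0,0,0]
    - [0,0,0]
    - [0,0,0]
    - [0,0,0]
    - [0,0,0]
    - [0,0,0]
    - [0,0,0]

```text
time_s: 51.05
tcp_pos: [0.4165, 0.3231, -0.0138]
eef_rot: [0.001, 0.089, 0.996, 0.0]
ft_force: [0.1, -0.7, 0.1]
gripper_width: 0.201
grasp_force: 30.0
```

```bash
python3 - <<'E'
from h import *
st()
E
```

```text
t 51.05 tcp [416.5 323.1 -13.8] yaw 169.8 tilt [ 0.001  0.001 -1.   ] w 0.201 gf 30.0 F [ 0.1 -0.7  0.1] q [ 0.44  0.61  1.72  0.    0.82 -0.95]
```

Emit:
drive_tool:
  slide:
    - [0,0,-3]
    - [0,0,-2.5]
    - [0,0,-1]
    - [0,0,0]
  rot:
    - [0,0,0]
    - [0,0,0]
    - [0,0,0]
    - [0,0,0]

```text
time_s: 51.38
tcp_pos: [0.4159, 0.3228, -0.0213]
eef_rot: [-0.0, 0.089, 0.996, -0.0]
ft_force: [0.7, 0.0, -2.3]
gripper_width: 0.197
grasp_force: 30.0
```

Emit:
drive_tool:
  slide:
    - [0,0,0]
    - [0,0,0]
    - [0,0,0]
    - [0,0,0]
    - [0,0,10]
    - [0,0,30]
    - [0,0,40]
    - [0,0,40]
    - [2,-10,40]
    - [2,-10,35]
    - [0,0,0]
  rot:
    - [0,0,0]
    - [0,0,0]
    - [0,0,0]
    - [0,0,0]
    - [0,0,0]
    - [0,0,0]
    - [0,0,0]
    - [0,0,0]
    - [0,0,0]
    - [0,0,0]
    - [0,0,0]
  hand: 0.55

```text
time_s: 52.3
tcp_pos: [0.4226, 0.3029, 0.1814]
eef_rot: [0.005, 0.09, 0.996, 0.003]
ft_force: [0.9, -0.1, 0.4]
gripper_width: 0.55
grasp_force: 0.0
```

```bash
python3 - <<'E'
from h import *
st(); N=['rod','rod_tip','crank','crank_handle']
for p in(pic('scene'),pic('side'),wrist('w16.png')): spots(p,N)
E
```

```text
t 52.3 tcp [422.6 302.9 181.4] yaw 169.7 tilt [ 0.011  0.004 -1.   ] w 0.55 gf 0.0 F [ 0.9 -0.1  0.4] q [ 0.4   0.32  1.57 -0.    1.24 -0.99]
rod [([603.0, -110.0, 118.0], 0.74), ([413.0, 326.0, 4.0], 0.55)]
rod_tip [([541.0, 300.0, 10.0], 0.76), ([605.0, -78.0, 119.0], 0.37)]
crank [([424.0, 238.0, -0.0], 0.86)]
crank_handle [([505.0, 219.0, 56.0], 0.66), ([602.0, -107.0, -0.0], 0.45)]
rod [([413.0, 322.0, -2.0], 0.6), ([605.0, -111.0, 0.0], 0.36)]
rod_tip []
crank [([423.0, 238.0, 2.0], 0.87), ([405.0, 56.0, -2.0], 0.64)]
crank_handle [([508.0, 219.0, 52.0], 0.97)]
rod [([416.0, 323.0, 2.0], 0.93)]
rod_tip [([545.0, 301.0, 7.0], 0.79)]
crank [([422.0, 236.0, 5.0], 0.9)]
crank_handle [([545.0, 302.0, 12.0], 0.29)]
```

Emit:
drive_tool:
  slide:
    - [1,-22,0]
    - [1,-22,-10]
    - [0.5,-21,-25]
    - [0,0,-35]
    - [0,0,-35]
    - [0,0,-35]
    - [0,0,-25]
    - [0,0,-15]
    - [0,0,-7]
    - [0,0,-3]
    - [0,0,0]
  rot:
    - [0,0,-0.026]
    - [0,0,0]
    - [0,0,0]
    - [0,0,0]
    - [0,0,0]
    - [0,0,0]
    - [0,0,0]
    - [0,0,0]
    - [0,0,0]
    - [0,0,0]
    - [0,0,0]

```text
time_s: 53.97
tcp_pos: [0.4226, 0.2379, -0.016]
eef_rot: [0.0, 0.102, 0.995, 0.0]
ft_force: [0.6, -1.1, 0.3]
gripper_width: 0.556
grasp_force: 0.0
```

Emit:
drive_tool:
  slide:
    - [0,0,0]
    - [0,0,0]
    - [0,0,0]
    - [0,0,0]
    - [0,0,0]
  rot:
    - [0,0,0]
    - [0,0,0]
    - [0,0,0]
    - [0,0,0]
    - [0,0,0]
  hand: 0.0

```text
time_s: 54.38
tcp_pos: [0.4229, 0.2379, -0.0152]
eef_rot: [0.001, 0.102, 0.995, 0.0]
ft_force: [-2.2, -1.4, 7.8]
gripper_width: 0.387
grasp_force: 29.8
```

Emit:
drive_tool:
  slide:
    - [0,0,10]
    - [0,0,25]
    - [0,0,35]
    - [0,0,35]
    - [0,0,35]
    - [0,0,35]
    - [0,0,35]
    - [0,0,35]
    - [0,0,35]
    - [0,0,30]
    - [0,0,0]
    - [0,0,0]
  rot:
    - [0,0,0]
    - [0,0,0]
    - [0,0,0]
    - [0,0,0]
    - [0,0,0]
    - [0,0,0]
    - [0,0,0]
    - [0,0,0]
    - [0,0,0]
    - [0,0,0]
    - [0,0,0]
    - [0,0,0]

```text
time_s: 55.38
tcp_pos: [0.4223, 0.2379, 0.295]
eef_rot: [0.001, 0.102, 0.995, 0.0]
ft_force: [0.3, -0.5, -3.3]
gripper_width: 0.383
grasp_force: 29.7
```

```bash
python3 - <<'E'
from h import *
st(); N=['crank','crank_handle','shaft_seat']
for p in(pic('scene'),pic('side'),wrist('w17.png')): spots(p,N)
E
```

```text
t 55.38 tcp [422.3 237.9 295. ] yaw 168.3 tilt [ 0.002  0.001 -1.   ] w 0.383 gf 29.7 F [ 0.3 -0.5 -3.3] q [ 0.27  0.17  1.46  0.    1.51 -1.1 ]
crank [([423.0, 238.0, 313.0], 0.77)]
crank_handle [([506.0, 218.0, 365.0], 0.88)]
shaft_seat [([616.0, 102.0, 238.0], 0.92)]
crank [([421.0, 238.0, 312.0], 0.77)]
crank_handle [([508.0, 217.0, 362.0], 0.77)]
shaft_seat [([507.0, 222.0, 359.0], 0.24), ([430.0, 284.0, 3.0], 0.18)]
crank [([420.0, 237.0, 314.0], 0.69)]
crank_handle [([401.0, 61.0, -1.0], 0.19)]
shaft_seat []
```

```bash
python3 - <<'E'
from h import *
P=[]
for n in('scene','side'):
    p=pic(n); u,v=px(p,[.617,.1025,.258]); x0,y0=int(u)-20,int(v)-15; S=10
    im=cv2.resize(cv2.cvtColor(p['pixels'],cv2.COLOR_RGB2BGR)[y0:y0+30,x0:x0+40],None,fx=S,fy=S,interpolation=cv2.INTER_CUBIC); o=im.copy()
    for yaw,c in((-3,(0,0,255)),(20,(0,255,255))):
        t=np.radians(yaw);R=np.array([[np.cos(t),-np.sin(t)],[np.sin(t),np.cos(t)]])
        for z in(.240,.262):
            q=[px(p,[*(np.array([.617,.1025])+R@(np.array(k)*.007)),z]) for k in((-1,-1),(1,-1),(1,1),(-1,1))]
            cv2.polylines(o,[np.array([[(a-x0+.5)*S,(b-y0+.5)*S] for a,b in q],int)],True,c,1)
    P.append(np.vstack([im,o]))
cv2.imwrite('pics/c18.png',np.hstack(P))
E
```

```text
(no output)
```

View pics/c18.png

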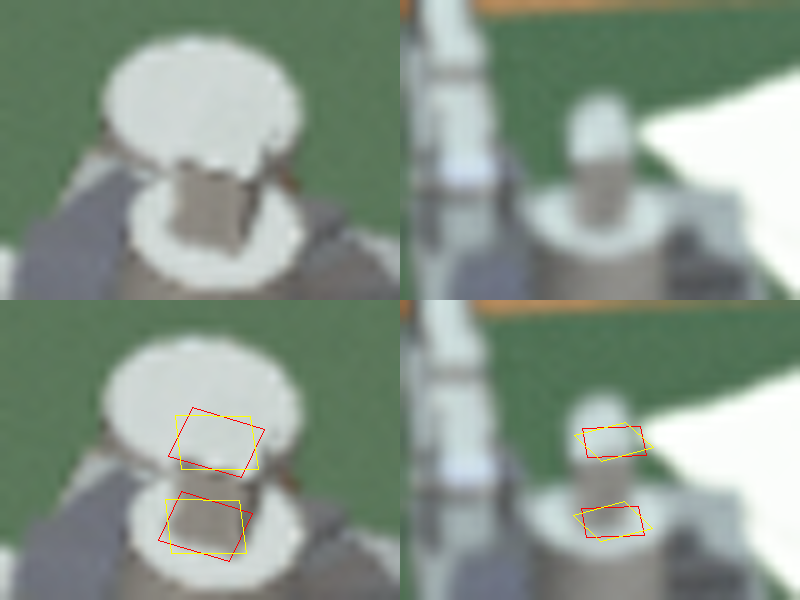

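Emit:
drive_tool:
  slide:
    - [20,-14,0]
    - [26,-18,0]
    - [26,-18,0]
    - [26,-18,0]
    - [26,-18,0]
    - [26,-18,0]
    - [24,-17,0]
    - [14,-10,0]
    - [5.5,-3.8,0]
    - [0,0,-15]
    - [0,0,0]
  rot:
    - [0,0,0.085]
    - [0,0,0.085]
    - [0,0,0]
    - [0,0,0]
    - [0,0,0]
    - [0,0,0]
    - [0,0,0]
    - [0,0,0]
    - [0,0,0]
    - [0,0,0]
    - [0,0,0]

```text
time_s: 57.0
tcp_pos: [0.6152, 0.1032, 0.2764]
eef_rot: [-0.002, 0.017, 1.0, 0.0]
ft_force: [-0.1, -0.2, -3.1]
gripper_width: 0.386
grasp_force: 29.7
```

Emit:
drive_tool:
  slide:
    - [0,0,0]
    - [0,0,0]
  rot:
    - [0,0,0]
    - [0,0,0]

```text
time_s: 57.17
tcp_pos: [0.6156, 0.1036, 0.2798]
eef_rot: [0.0, 0.017, 1.0, 0.0]
ft_force: [-0.1, 0.6, -2.4]
gripper_width: 0.384
grasp_force: 29.7
```

```bash
python3 - <<'E'
from h import *
st(); N=['crank','crank_handle','shaft_seat']
for i in(1,2):
  for p in(pic('scene'),pic('side')): spots(p,N)
E
```

```text
t 57.17 tcp [615.6 103.6 279.8] yaw 178.1 tilt [ 0.001  0.    -1.   ] w 0.384 gf 29.7 F [-0.1  0.6 -2.4] q [-0.02  0.51  1.03  0.    1.6  -1.56]
crank [([618.0, 101.0, 296.0], 0.88)]
crank_handle [([543.0, 303.0, 8.0], 0.69), ([703.0, 100.0, 349.0], 0.61)]
shaft_seat [([616.0, 103.0, 240.0], 0.87)]
crank [([619.0, 107.0, 297.0], 0.59)]
crank_handle [([702.0, 100.0, 344.0], 0.81), ([540.0, 298.0, 11.0], 0.48), ([718.0, 274.0, -1.0], 0.15)]
shaft_seat [([617.0, 102.0, 240.0], 0.74)]
crank [([616.0, 103.0, 297.0], 0.74)]
crank_handle [([639.0, -429.0, 2.0], 0.69), ([702.0, 96.0, 349.0], 0.6)]
shaft_seat [([616.0, 103.0, 239.0], 0.98), ([599.0, -198.0, 123.0], 0.72), ([602.0, -104.0, 3.0], 0.54), ([596.0, 247.0, 229.0], 0.38)]
crank [([617.0, 105.0, 298.0], 0.69)]
crank_handle [([702.0, 101.0, 346.0], 0.82)]
shaft_seat [([616.0, 102.0, 239.0], 0.76)]
```

Emit:
drive_tool:
  slide:
    - [-1,-0.5,-10]
    - [0,0,-10]
    - [0,0,-6]
    - [0,0,-4]
    - [0,0,-4]
    - [0,0,0]
  rot:
    - [0,0,0]
    - [0,0,0]
    - [0,0,0]
    - [0,0,0]
    - [0,0,0]
    - [0,0,0]

```text
time_s: 58.47
tcp_pos: [0.6147, 0.1025, 0.244]
eef_rot: [-0.001, 0.017, 1.0, -0.0]
ft_force: [0.4, 0.2, -2.1]
gripper_width: 0.383
grasp_force: 29.7
```

Emit:
drive_tool:
  slide:
    - [0,0,-3]
    - [0,0,-3]
    - [0,0,0]
  rot:
    - [0,0,0]
    - [0,0,0]
    - [0,0,0]

```text
time_s: 58.72
tcp_pos: [0.6148, 0.1025, 0.2384]
eef_rot: [-0.0, 0.017, 1.0, 0.0]
ft_force: [0.2, -0.0, -2.5]
gripper_width: 0.386
grasp_force: 29.7
```

```bash
python3 - <<'E'
from h import *
st(); print(robot.sense()['torque'].round(2))
E
```

```text
t 58.72 tcp [614.8 102.5 238.4] yaw 178.0 tilt [-0.001  0.    -1.   ] w 0.386 gf 29.7 F [ 0.2 -0.  -2.5] q [-0.02  0.52  1.12  0.    1.5  -1.56]
[ 0.06 -0.05 -0.05]
```

Emit:
drive_tool:
  slide:
    - [0,0,-4]
    - [0,0,-4]
    - [0,0,-4]
    - [0,0,-2]
    - [0,0,-1.5]
    - [0,0,0]
  rot:
    - [0,0,0]
    - [0,0,0]
    - [0,0,0]
    - [0,0,0]
    - [0,0,0]
    - [0,0,0]

```text
time_s: 59.22
tcp_pos: [0.6148, 0.1025, 0.223]
eef_rot: [-0.0, 0.017, 1.0, 0.0]
ft_force: [-0.7, 0.1, -2.2]
gripper_width: 0.382
grasp_force: 29.7
```

Emit:
drive_tool:
  slide:
    - [0,0,-1]
    - [0,0,0]
  rot:
    - [0,0,0]
    - [0,0,0]

```text
time_s: 59.38
tcp_pos: [0.615, 0.1025, 0.2224]
eef_rot: [0.0, 0.017, 1.0, -0.0]
ft_force: [-1.1, -0.0, -2.9]
gripper_width: 0.383
grasp_force: 29.7
```

```bash
python3 - <<'E'
from h import *
st(); print(robot.sense()['torque'].round(2))
for p in(pic('scene'),pic('side')): spots(p,['crank','crank_handle'])
E
```

```text
t 59.38 tcp [615.  102.5 222.4] yaw 178.0 tilt [ 0. -0. -1.] w 0.383 gf 29.7 F [-1.1 -0.  -2.9] q [-0.02  0.53  1.15 -0.    1.46 -1.56]
[ 0.09 -0.09  0.  ]
crank [([614.0, 102.0, 239.0], 0.78), ([617.0, 101.0, 236.0], 0.64), ([606.0, -77.0, 120.0], 0.3)]
crank_handle [([704.0, 101.0, 291.0], 0.82)]
crank [([618.0, 103.0, 241.0], 0.59)]
crank_handle [([702.0, 101.0, 291.0], 0.93), ([429.0, 282.0, 0.0], 0.27)]
```

Emit:
drive_tool:
  slide:
    - [0,0,0]
    - [0,0,0]
    - [0,0,0]
    - [0,0,10]
    - [0,0,30]
    - [0,0,30]
    - [0,0,20]
    - [20,0,0]
    - [30,-1,0]
    - [25,-1,0]
    - [12,0,0]
    - [0,0,0]
  rot:
    - [0,0,0]
    - [0,0,0]
    - [0,0,0]
    - [0,0,0]
    - [0,0,0]
    - [0,0,0]
    - [0,0,0]
    - [0,0,0]
    - [0,0,0]
    - [0,0,0]
    - [0,0,0]
    - [0,0,0]
  hand: 0.5

```text
time_s: 60.68
tcp_pos: [0.7034, 0.1001, 0.311]
eef_rot: [-0.001, 0.018, 1.0, -0.0]
ft_force: [-0.1, 0.3, -1.5]
gripper_width: 0.497
grasp_force: 0.0
```

```bash
python3 - <<'E'
from h import *
st()
for p in(pic('scene'),pic('side'),wrist()): spots(p,['crank','crank_handle','shaft_seat'])
E
```

```text
t 60.68 tcp [703.4 100.1 311. ] yaw 178.0 tilt [-0.001 -0.    -1.   ] w 0.497 gf 0.0 F [-0.1  0.3 -1.5] q [-0.02  0.78  0.51 -0.    1.86 -1.56]
crank [([618.0, 100.0, 241.0], 0.78), ([604.0, -106.0, 2.0], 0.34)]
crank_handle [([703.0, 100.0, 289.0], 0.95), ([544.0, 304.0, 10.0], 0.51)]
shaft_seat [([617.0, 100.0, 236.0], 0.58)]
crank [([615.0, 103.0, 238.0], 0.77)]
crank_handle [([702.0, 101.0, 289.0], 0.57)]
shaft_seat [([614.0, 103.0, 242.0], 0.89), ([721.0, 272.0, 2.0], 0.62)]
crank [([614.0, 104.0, 241.0], 0.75)]
crank_handle [([706.0, 102.0, 288.0], 0.83)]
shaft_seat []
```

Emit:
drive_tool:
  slide:
    - [0,0,-20]
    - [0,0,-25]
    - [0,0,-12]
    - [0,0,-4]
    - [0,0,0]
  rot:
    - [0,0,0]
    - [0,0,0]
    - [0,0,0]
    - [0,0,0]
    - [0,0,0]

```text
time_s: 61.7
tcp_pos: [0.7017, 0.1005, 0.2507]
eef_rot: [-0.001, 0.017, 1.0, -0.0]
ft_force: [-0.3, -0.6, 0.7]
gripper_width: 0.498
grasp_force: 0.0
```

Emit:
drive_tool:
  slide:
    - [0,0,0]
    - [0,0,0]
    - [0,0,0]
    - [0,0,0]
    - [0,0,0]
    - [0,0,0]
  rot:
    - [0,0,0]
    - [0,0,0]
    - [0,0,0]
    - [0,0,0]
    - [0,0,0]
    - [0,0,0]
  hand: 0.0

```text
time_s: 62.2
tcp_pos: [0.7022, 0.1004, 0.2519]
eef_rot: [0.001, 0.017, 1.0, -0.0]
ft_force: [1.7, -0.5, 1.0]
gripper_width: 0.238
grasp_force: 30.0
```

```bash
cat >> h.py <<'E'
def arc(a0,step,n,c=(616.2,102.5),R=85.,frm=None):
    "increments clockwise from angle a0 deg"
    A=np.radians(a0-step*np.arange(n+1)); P=np.c_[c[0]+R*np.cos(A),c[1]+R*np.sin(A)]
    if frm is not None: P[0]=frm
    print([[float(x),float(y),0] for x,y in np.diff(P,axis=0).round(1)],'end',P[-1].round(1))
E
python3 - <<'E'
from h import *
st()
arc(-1,15,12)
E
```

```text
t 62.2 tcp [702.2 100.4 251.9] yaw 178.0 tilt [ 0.001 -0.    -1.   ] w 0.238 gf 30.0 F [ 1.7 -0.5  1. ] q [-0.02  0.75  0.7  -0.    1.68 -1.56]
[[-3.3, -21.9, 0], [-8.8, -20.3, 0], [-13.8, -17.4, 0], [-17.8, -13.2, 0], [-20.6, -8.1, 0], [-22.0, -2.5, 0], [-21.9, 3.3, 0], [-20.3, 8.8, 0], [-17.4, 13.8, 0], [-13.2, 17.8, 0], [-8.1, 20.6, 0], [-2.5, 22.0, 0]] end [531.2 104. ]
```

Emit:
drive_tool:
  slide:
    - [-3.3,-21.9,0]
    - [-8.8,-20.3,0]
    - [-13.8,-17.4,0]
  rot:
    - [0,0,0]
    - [0,0,0]
    - [0,0,0]

```text
time_s: 62.45
tcp_pos: [0.6757, 0.041, 0.2512]
eef_rot: [-0.0, 0.017, 1.0, 0.001]
ft_force: [-4.1, 6.8, 3.6]
gripper_width: 0.237
grasp_force: 30.1
```

Emit:
drive_tool:
  slide:
    - [-17.8,-13.2,0]
    - [-20.6,-8.1,0]
    - [-22.0,-2.5,0]
    - [0,0,0]
  rot:
    - [0,0,0]
    - [0,0,0]
    - [0,0,0]
    - [0,0,0]

```text
time_s: 62.78
tcp_pos: [0.6134, 0.0175, 0.253]
eef_rot: [0.001, 0.018, 1.0, 0.001]
ft_force: [0.4, 2.0, 4.2]
gripper_width: 0.244
grasp_force: 30.2
```

```bash
python3 - <<'E'
from h import *
st(); print(robot.sense()['torque'].round(2))
for p in(pic('scene'),pic('side')): spots(p,['crank','crank_handle','basket_in','pawl_tab'])
E
```

```text
t 62.78 tcp [613.4  17.5 253. ] yaw 178.0 tilt [ 0.001  0.001 -1.   ] w 0.244 gf 30.2 F [0.4 2.  4.2] q [-0.16  0.49  1.13  0.    1.52 -1.7 ]
[ 0.72 -0.23 -0.  ]
crank [([614.0, 103.0, 241.0], 0.6), ([636.0, -430.0, -3.0], 0.26)]
crank_handle [([613.0, 18.0, 291.0], 0.83)]
basket_in []
pawl_tab [([596.0, 249.0, 228.0], 0.65), ([614.0, 102.0, 238.0], 0.52)]
crank [([616.0, 106.0, 240.0], 0.74)]
crank_handle [([613.0, 20.0, 289.0], 0.5)]
basket_in [([601.0, -102.0, 116.0], 0.68), ([411.0, 322.0, -2.0], 0.48)]
pawl_tab [([596.0, 247.0, 230.0], 0.65)]
```

Emit:
drive_tool:
  slide:
    - [-21.9,3.3,0]
    - [-20.3,8.8,0]
    - [-17.4,13.8,0]
    - [-13.2,17.8,0]
    - [-8.1,20.6,0]
    - [-2.5,22.0,0]
    - [3.3,21.9,0]
    - [8.8,20.3,0]
    - [13.8,17.4,0]
    - [17.8,13.2,0]
    - [20.6,8.1,0]
    - [22.0,2.5,0]
  rot:
    - [0,0,0]
    - [0,0,0]
    - [0,0,0]
    - [0,0,0]
    - [0,0,0]
    - [0,0,0]
    - [0,0,0]
    - [0,0,0]
    - [0,0,0]
    - [0,0,0]
    - [0,0,0]
    - [0,0,0]

```text
time_s: 64.28
tcp_pos: [0.6198, 0.1889, 0.2523]
eef_rot: [0.001, 0.016, 1.0, -0.0]
ft_force: [-1.8, -4.0, 6.3]
gripper_width: 0.241
grasp_force: 30.3
```

Emit:
drive_tool:
  slide:
    - [21.9,-3.3,0]
    - [20.3,-8.8,0]
    - [17.4,-13.8,0]
    - [13.2,-17.8,0]
    - [8.1,-20.6,0]
    - [2.5,-22.0,0]
    - [-3.3,-21.9,0]
    - [-8.8,-20.3,0]
    - [-13.8,-17.4,0]
    - [-17.8,-13.2,0]
    - [-20.6,-8.1,0]
    - [-22.0,-2.5,0]
  rot:
    - [0,0,0]
    - [0,0,0]
    - [0,0,0]
    - [0,0,0]
    - [0,0,0]
    - [0,0,0]
    - [0,0,0]
    - [0,0,0]
    - [0,0,0]
    - [0,0,0]
    - [0,0,0]
    - [0,0,0]

```text
time_s: 65.28
tcp_pos: [0.6161, 0.0168, 0.2515]
eef_rot: [0.001, 0.018, 1.0, 0.001]
ft_force: [2.3, 5.8, 5.5]
gripper_width: 0.239
grasp_force: 30.6
```

```bash
python3 - <<'E'
from h import *
st(); print(robot.sense()['torque'].round(2))
for p in(pic('scene'),pic('side')): spots(p,['crank','crank_handle','basket_in','barrel0'])
E
```

```text
t 65.28 tcp [616.1  16.8 251.5] yaw 178.0 tilt [ 0.002  0.001 -1.   ] w 0.239 gf 30.6 F [2.3 5.8 5.5] q [-0.16  0.5   1.12  0.    1.52 -1.7 ]
[ 1.83 -0.52 -0.  ]
crank [([612.0, 103.0, 240.0], 0.75), ([611.0, -20.0, 94.0], 0.72)]
crank_handle [([616.0, 16.0, 290.0], 0.81), ([615.0, 101.0, 239.0], 0.48)]
basket_in [([605.0, -110.0, 88.0], 0.64)]
barrel0 [([599.0, -198.0, 96.0], 0.97), ([327.0, -361.0, 4.0], 0.88), ([612.0, -19.0, 92.0], 0.78), ([604.0, -137.0, 91.0], 0.74), ([607.0, -78.0, 92.0], 0.61)]
crank [([612.0, 106.0, 239.0], 0.46)]
crank_handle [([613.0, 19.0, 287.0], 0.65)]
basket_in [([601.0, -104.0, 91.0], 0.72), ([615.0, 18.0, 288.0], 0.63), ([610.0, -26.0, 89.0], 0.3)]
barrel0 [([602.0, -80.0, 94.0], 0.89), ([601.0, -198.0, 90.0], 0.85), ([608.0, -25.0, 90.0], 0.79), ([603.0, -144.0, 92.0], 0.69), ([321.0, -363.0, 0.0], 0.61)]
```

Emit:
drive_tool:
  slide:
    - [-21.9,3.3,0]
    - [-20.3,8.8,0]
    - [-17.4,13.8,0]
    - [-13.2,17.8,0]
    - [-8.1,20.6,0]
    - [-2.5,22.0,0]
    - [3.3,21.9,0]
    - [8.8,20.3,0]
    - [13.8,17.4,0]
    - [17.8,13.2,0]
    - [20.6,8.1,0]
    - [22.0,2.5,0]
  rot:
    - [0,0,0]
    - [0,0,0]
    - [0,0,0]
    - [0,0,0]
    - [0,0,0]
    - [0,0,0]
    - [0,0,0]
    - [0,0,0]
    - [0,0,0]
    - [0,0,0]
    - [0,0,0]
    - [0,0,0]

```text
time_s: 66.78
tcp_pos: [0.6201, 0.1889, 0.252]
eef_rot: [0.001, 0.016, 1.0, -0.0]
ft_force: [-1.5, -4.1, 7.8]
gripper_width: 0.241
grasp_force: 30.4
```

Emit:
drive_tool:
  slide:
    - [21.9,-3.3,0]
    - [20.3,-8.8,0]
    - [17.4,-13.8,0]
    - [13.2,-17.8,0]
    - [8.1,-20.6,0]
    - [2.5,-22.0,0]
    - [-3.3,-21.9,0]
    - [-8.8,-20.3,0]
    - [-13.8,-17.4,0]
    - [-17.8,-13.2,0]
    - [-20.6,-8.1,0]
    - [-22.0,-2.5,0]
  rot:
    - [0,0,0]
    - [0,0,0]
    - [0,0,0]
    - [0,0,0]
    - [0,0,0]
    - [0,0,0]
    - [0,0,0]
    - [0,0,0]
    - [0,0,0]
    - [0,0,0]
    - [0,0,0]
    - [0,0,0]

```text
time_s: 67.78
tcp_pos: [0.6163, 0.0167, 0.2512]
eef_rot: [0.001, 0.018, 1.0, 0.001]
ft_force: [2.4, 6.7, 5.8]
gripper_width: 0.242
grasp_force: 30.6
```

Emit:
drive_tool:
  slide:
    - [-21.9,3.3,0]
    - [-20.3,8.8,0]
    - [-17.4,13.8,0]
    - [-13.2,17.8,0]
    - [-8.1,20.6,0]
    - [-2.5,22.0,0]
    - [3.3,21.9,0]
    - [8.8,20.3,0]
    - [13.8,17.4,0]
    - [17.8,13.2,0]
    - [20.6,8.1,0]
    - [22.0,2.5,0]
  rot:
    - [0,0,0]
    - [0,0,0]
    - [0,0,0]
    - [0,0,0]
    - [0,0,0]
    - [0,0,0]
    - [0,0,0]
    - [0,0,0]
    - [0,0,0]
    - [0,0,0]
    - [0,0,0]
    - [0,0,0]

```text
time_s: 68.78
tcp_pos: [0.6201, 0.1888, 0.252]
eef_rot: [0.001, 0.016, 1.0, -0.0]
ft_force: [-1.8, -3.9, 6.5]
gripper_width: 0.244
grasp_force: 30.4
```

```bash
python3 - <<'E'
from h import *
st(); print(robot.sense()['torque'].round(2))
for p in(pic('scene'),pic('side')): spots(p,['crank','crank_handle','basket_in','barrel0'])
arc(89,8,11)
E
```

```text
t 68.78 tcp [620.1 188.8 252. ] yaw 178.2 tilt [ 0.002 -0.001 -1.   ] w 0.244 gf 30.4 F [-1.8 -3.9  6.5] q [ 0.12  0.58  1.   -0.    1.56 -1.42]
[-1.25  0.13  0.01]
crank [([616.0, 100.0, 240.0], 0.84), ([605.0, -140.0, 55.0], 0.4)]
crank_handle [([623.0, 190.0, 291.0], 0.67), ([413.0, 324.0, 3.0], 0.64)]
basket_in [([608.0, -109.0, 53.0], 0.91)]
barrel0 [([598.0, -197.0, 57.0], 0.96), ([614.0, -22.0, 58.0], 0.96), ([331.0, -359.0, 2.0], 0.92), ([608.0, -79.0, 53.0], 0.65), ([608.0, -137.0, 56.0], 0.63)]
crank [([615.0, 105.0, 242.0], 0.75), ([541.0, 301.0, 13.0], 0.45)]
crank_handle [([624.0, 194.0, 287.0], 0.8)]
basket_in [([598.0, -105.0, 56.0], 0.74)]
barrel0 [([603.0, -143.0, 57.0], 0.94), ([606.0, -82.0, 56.0], 0.82), ([608.0, -22.0, 56.0], 0.76), ([324.0, -362.0, 2.0], 0.69), ([601.0, -196.0, 55.0], 0.64), ([592.0, 153.0, 228.0], 0.53)]
[[11.8, -1.0, 0], [11.6, -2.7, 0], [11.1, -4.2, 0], [10.4, -5.7, 0], [9.5, -7.1, 0], [8.4, -8.4, 0], [7.1, -9.5, 0], [5.7, -10.4, 0], [4.2, -11.1, 0], [2.7, -11.6, 0], [1.0, -11.8, 0]] end [701.2 104. ]
```

Emit:
drive_tool:
  slide:
    - [11.8,-1.0,0]
    - [11.6,-2.7,0]
    - [11.1,-4.2,0]
    - [10.4,-5.7,0]
    - [9.5,-7.1,0]
    - [8.4,-8.4,0]
    - [7.1,-9.5,0]
    - [5.7,-10.4,0]
    - [4.2,-11.1,0]
    - [2.7,-11.6,0]
  rot:
    - [0,0,0]
    - [0,0,0]
    - [0,0,0]
    - [0,0,0]
    - [0,0,0]
    - [0,0,0]
    - [0,0,0]
    - [0,0,0]
    - [0,0,0]
    - [0,0,0]

```text
time_s: 70.12
tcp_pos: [0.7016, 0.1146, 0.2506]
eef_rot: [-0.001, 0.017, 1.0, -0.0]
ft_force: [-5.7, 0.8, 2.7]
gripper_width: 0.242
grasp_force: 30.0
```

Emit:
drive_tool:
  slide:
    - [0.5,-6,0]
    - [0.5,-6,0]
    - [0,0,0]
  rot:
    - [0,0,0]
    - [0,0,0]
    - [0,0,0]

```text
time_s: 70.37
tcp_pos: [0.702, 0.102, 0.251]
eef_rot: [-0.0, 0.018, 1.0, -0.0]
ft_force: [-3.3, 0.0, 1.8]
gripper_width: 0.238
grasp_force: 30.0
```

Emit:
drive_tool:
  slide:
    - [0,-4,0]
    - [0,0,0]
  rot:
    - [0,0,0]
    - [0,0,0]

```text
time_s: 70.53
tcp_pos: [0.7018, 0.099, 0.2512]
eef_rot: [-0.0, 0.017, 1.0, 0.0]
ft_force: [-3.2, 1.1, 1.5]
gripper_width: 0.241
grasp_force: 30.0
```

```bash
python3 - <<'E'
from h import *
st(); print(robot.sense()['torque'].round(2))
for p in(pic('scene'),pic('side')): spots(p,['crank','crank_handle','basket_in'])
E
```

```text
t 70.53 tcp [701.8  99.  251.2] yaw 178.0 tilt [-0.001  0.    -1.   ] w 0.241 gf 30.0 F [-3.2  1.1  1.5] q [-0.02  0.75  0.71  0.    1.68 -1.56]
[ 0.22  0.37 -0.05]
crank [([616.0, 102.0, 242.0], 0.62)]
crank_handle [([703.0, 102.0, 291.0], 0.77)]
basket_in [([604.0, -109.0, 47.0], 0.93)]
crank [([614.0, 103.0, 239.0], 0.64), ([705.0, 102.0, 287.0], 0.44), ([430.0, 284.0, 1.0], 0.42)]
crank_handle [([701.0, 102.0, 284.0], 0.97), ([595.0, 246.0, 230.0], 0.29)]
basket_in [([599.0, -102.0, 52.0], 0.62)]
```

Continue in small steps until the hard stop is felt.

Emit:
drive_tool:
  slide:
    - [-0.3,-4,0]
    - [0,0,0]
  rot:
    - [0,0,0]
    - [0,0,0]

```text
time_s: 71.1
tcp_pos: [0.7016, 0.0947, 0.2512]
eef_rot: [-0.0, 0.017, 1.0, 0.0]
ft_force: [-4.0, 2.1, 0.0]
gripper_width: 0.243
grasp_force: 30.0
```

Emit:
drive_tool:
  slide:
    - [-0.5,-4,0]
    - [0,0,0]
  rot:
    - [0,0,0]
    - [0,0,0]

```text
time_s: 71.27
tcp_pos: [0.7011, 0.0905, 0.2513]
eef_rot: [-0.0, 0.018, 1.0, 0.0]
ft_force: [-4.8, 1.0, 0.9]
gripper_width: 0.24
grasp_force: 30.0
```

Emit:
drive_tool:
  slide:
    - [-0.7,-4,0]
    - [0,0,0]
  rot:
    - [0,0,0]
    - [0,0,0]

```text
time_s: 71.43
tcp_pos: [0.7003, 0.0865, 0.2513]
eef_rot: [-0.0, 0.018, 1.0, -0.0]
ft_force: [-2.8, 2.0, 0.1]
gripper_width: 0.24
grasp_force: 30.0
```

Emit:
drive_tool:
  slide:
    - [-0.8,-3,0]
    - [0,0,0]
  rot:
    - [0,0,0]
    - [0,0,0]

```text
time_s: 71.6
tcp_pos: [0.6997, 0.0836, 0.2514]
eef_rot: [0.0, 0.018, 1.0, -0.0]
ft_force: [-3.6, 1.6, 0.2]
gripper_width: 0.239
grasp_force: 30.0
```

Emit:
drive_tool:
  slide:
    - [-0.9,-3,0]
    - [0,0,0]
  rot:
    - [0,0,0]
    - [0,0,0]

```text
time_s: 71.77
tcp_pos: [0.6988, 0.0806, 0.2514]
eef_rot: [0.0, 0.018, 1.0, -0.0]
ft_force: [-2.5, 1.1, 0.3]
gripper_width: 0.234
grasp_force: 30.0
```

Emit:
drive_tool:
  slide:
    - [-1,-3,0]
    - [0,0,0]
  rot:
    - [0,0,0]
    - [0,0,0]

```text
time_s: 71.93
tcp_pos: [0.6979, 0.078, 0.2516]
eef_rot: [0.0, 0.017, 1.0, 0.0]
ft_force: [-1.7, 4.1, 1.5]
gripper_width: 0.239
grasp_force: 30.0
```

Emit:
drive_tool:
  slide:
    - [-1.1,-3,0]
    - [0,0,0]
  rot:
    - [0,0,0]
    - [0,0,0]

```text
time_s: 72.1
tcp_pos: [0.6969, 0.0754, 0.2517]
eef_rot: [0.001, 0.017, 1.0, 0.001]
ft_force: [0.3, 5.2, 1.4]
gripper_width: 0.241
grasp_force: 30.1
```

```bash
python3 - <<'E'
from h import *
st(); print(robot.sense()['torque'].round(2))
for p in(pic('scene'),pic('side')): spots(p,['crank','crank_handle','basket_in','shaft_seat'])
E
```

```text
t 72.1 tcp [696.9  75.4 251.7] yaw 178.0 tilt [ 0.001  0.001 -1.   ] w 0.241 gf 30.1 F [0.3 5.2 1.4] q [-0.06  0.73  0.75  0.    1.66 -1.6 ]
[ 1.19 -0.08  0.02]
crank [([616.0, 102.0, 238.0], 0.7)]
crank_handle [([699.0, 76.0, 290.0], 0.96), ([591.0, 153.0, 224.0], 0.73)]
basket_in [([602.0, -107.0, 44.0], 0.98), ([600.0, -198.0, 54.0], 0.59)]
shaft_seat [([615.0, 103.0, 240.0], 0.79)]
crank [([614.0, 107.0, 242.0], 0.85)]
crank_handle [([699.0, 77.0, 289.0], 0.82)]
basket_in [([599.0, -103.0, 50.0], 0.7)]
shaft_seat [([616.0, 104.0, 237.0], 0.59)]
```

Emit:
drive_tool:
  slide:
    - [-1,-3,0]
    - [0,0,0]
  rot:
    - [0,0,0]
    - [0,0,0]

```text
time_s: 72.77
tcp_pos: [0.6961, 0.073, 0.2518]
eef_rot: [0.001, 0.017, 1.0, 0.001]
ft_force: [2.0, 7.2, 1.0]
gripper_width: 0.239
grasp_force: 30.1
```

Emit:
drive_tool:
  slide:
    - [-1,-3,0]
    - [0,0,0]
  rot:
    - [0,0,0]
    - [0,0,0]

```text
time_s: 72.93
tcp_pos: [0.6951, 0.0704, 0.2519]
eef_rot: [0.001, 0.017, 1.0, 0.001]
ft_force: [0.9, 9.4, 1.5]
gripper_width: 0.243
grasp_force: 30.2
```

Emit:
drive_tool:
  slide:
    - [-1,-3,0]
    - [0,0,0]
  rot:
    - [0,0,0]
    - [0,0,0]

```text
time_s: 73.1
tcp_pos: [0.6941, 0.0681, 0.2519]
eef_rot: [0.001, 0.016, 1.0, 0.002]
ft_force: [1.5, 11.6, 2.3]
gripper_width: 0.238
grasp_force: 30.2
```

Emit:
drive_tool:
  slide:
    - [2,6,0]
    - [2,6,0]
    - [1,2,0]
    - [0,0,0]
  rot:
    - [0,0,0]
    - [0,0,0]
    - [0,0,0]
    - [0,0,0]

```text
time_s: 73.43
tcp_pos: [0.6988, 0.0802, 0.2512]
eef_rot: [-0.0, 0.017, 1.0, -0.0]
ft_force: [-2.8, 0.7, 2.5]
gripper_width: 0.24
grasp_force: 30.0
```

Emit:
drive_tool:
  slide:
    - [0,0,0]
    - [0,0,0]
    - [0,0,0]
    - [0,0,0]
    - [0,0,20]
    - [0,0,30]
    - [0,0,20]
    - [-22,5,0]
    - [-25,7,0]
    - [-25,7,0]
    - [-10,3,0]
    - [0,0,0]
  rot:
    - [0,0,0]
    - [0,0,0]
    - [0,0,0]
    - [0,0,0]
    - [0,0,0]
    - [0,0,0]
    - [0,0,0]
    - [0,0,-0.095]
    - [0,0,-0.095]
    - [0,0,0]
    - [0,0,0]
    - [0,0,0]
  hand: 0.55

```text
time_s: 74.43
tcp_pos: [0.6153, 0.1028, 0.3228]
eef_rot: [0.001, 0.112, 0.994, 0.0]
ft_force: [-0.0, 0.3, 0.1]
gripper_width: 0.551
grasp_force: 0.0
```

```bash
python3 - <<'E'
from h import *
st()
for p in(pic('scene'),pic('side'),wrist()): spots(p,['crank','crank_handle','basket_in','shaft_seat'])
E
```

```text
t 74.43 tcp [615.3 102.8 322.8] yaw 167.2 tilt [ 0.002 -0.    -1.   ] w 0.551 gf 0.0 F [-0.   0.3  0.1] q [-0.02  0.51  0.93  0.    1.7  -1.37]
crank [([616.0, 101.0, 237.0], 0.59)]
crank_handle [([595.0, 245.0, 230.0], 0.62), ([701.0, 81.0, 289.0], 0.6), ([603.0, -110.0, 47.0], 0.2)]
basket_in [([605.0, -107.0, 48.0], 0.57)]
shaft_seat [([618.0, 104.0, 237.0], 0.91)]
crank [([614.0, 104.0, 240.0], 0.89)]
crank_handle [([698.0, 84.0, 290.0], 0.74)]
basket_in [([599.0, -103.0, 50.0], 0.75)]
shaft_seat [([617.0, 103.0, 238.0], 0.95), ([400.0, 58.0, 0.0], 0.17)]
crank [([615.0, 102.0, 242.0], 0.97)]
crank_handle [([699.0, 81.0, 286.0], 0.78)]
basket_in [([606.0, -104.0, 49.0], 0.81)]
shaft_seat []
```

Emit:
drive_tool:
  slide:
    - [0,0,-20]
    - [0,0,-30]
    - [0,0,-25]
    - [0,0,-15]
    - [0,0,-7]
    - [0,0,-2]
    - [0,0,0]
  rot:
    - [0,0,-0.01]
    - [0,0,0]
    - [0,0,0]
    - [0,0,0]
    - [0,0,0]
    - [0,0,0]
    - [0,0,0]

```text
time_s: 75.77
tcp_pos: [0.6169, 0.1021, 0.2229]
eef_rot: [0.0, 0.117, 0.993, 0.0]
ft_force: [0.7, -0.7, 0.4]
gripper_width: 0.553
grasp_force: 0.0
```

Emit:
drive_tool:
  slide:
    - [0,0,0]
    - [0,0,0]
    - [0,0,0]
    - [0,0,0]
    - [0,0,0]
  rot:
    - [0,0,0]
    - [0,0,0]
    - [0,0,0]
    - [0,0,0]
    - [0,0,0]
  hand: 0.0

```text
time_s: 76.18
tcp_pos: [0.6172, 0.1026, 0.2236]
eef_rot: [0.001, 0.117, 0.993, 0.001]
ft_force: [-0.2, 3.5, 5.3]
gripper_width: 0.383
grasp_force: 29.9
```

Emit:
drive_tool:
  slide:
    - [0,0,5]
    - [0,0,8]
    - [0,0,10]
    - [0,0,12]
    - [0,0,15]
    - [0,0,20]
    - [0,0,0]
  rot:
    - [0,0,0]
    - [0,0,0]
    - [0,0,0]
    - [0,0,0]
    - [0,0,0]
    - [0,0,0]
    - [0,0,0]

```text
time_s: 76.77
tcp_pos: [0.6174, 0.1018, 0.2956]
eef_rot: [0.002, 0.117, 0.993, -0.0]
ft_force: [-0.1, 0.3, -1.8]
gripper_width: 0.389
grasp_force: 29.9
```

```bash
python3 - <<'E'
from h import *
st()
for p in(pic('scene'),pic('side')): spots(p,['crank','crank_handle','basket_in','rod','rod_tip','mat'])
E
```

```text
t 76.77 tcp [617.4 101.8 295.6] yaw 166.5 tilt [ 0.005 -0.001 -1.   ] w 0.389 gf 29.9 F [-0.1  0.3 -1.8] q [-0.02  0.51  0.99 -0.    1.63 -1.36]
crank [([618.0, 102.0, 312.0], 0.68), ([604.0, -111.0, 48.0], 0.36)]
crank_handle [([699.0, 80.0, 359.0], 0.91), ([603.0, -137.0, 48.0], 0.43)]
basket_in [([604.0, -110.0, 44.0], 0.62), ([594.0, 152.0, 227.0], 0.28)]
rod [([412.0, 324.0, 7.0], 0.77)]
rod_tip [([545.0, 302.0, 11.0], 0.7), ([429.0, 283.0, -3.0], 0.46)]
mat []
crank [([614.0, 102.0, 310.0], 0.97), ([604.0, -142.0, 51.0], 0.73)]
crank_handle [([696.0, 83.0, 360.0], 0.93)]
basket_in [([600.0, -105.0, 50.0], 0.65)]
rod [([416.0, 324.0, -2.0], 0.69), ([602.0, -197.0, 50.0], 0.53)]
rod_tip [([606.0, -81.0, 51.0], 0.57), ([544.0, 300.0, 13.0], 0.49)]
mat [([430.0, 286.0, 2.0], 0.75)]
```

Emit:
drive_tool:
  slide:
    - [-15,10,10]
    - [-25,18,0]
    - [-26,19,0]
    - [-27,19,0]
    - [-27,19,0]
    - [-27,20,0]
    - [-27,20,0]
    - [-20,14,-10]
    - [-8,6,-25]
    - [0,0,-35]
    - [0,0,-35]
    - [0,0,-35]
  rot:
    - [0,0,0]
    - [0,0,0]
    - [0,0,0]
    - [0,0,0]
    - [0,0,0]
    - [0,0,0]
    - [0,0,0]
    - [0,0,0]
    - [0,0,0]
    - [0,0,0]
    - [0,0,0]
    - [0,0,0]

```text
time_s: 78.47
tcp_pos: [0.4144, 0.2473, 0.1614]
eef_rot: [0.001, 0.117, 0.993, 0.0]
ft_force: [-0.1, -0.6, -2.0]
gripper_width: 0.384
grasp_force: 29.9
```

Emit:
drive_tool:
  slide:
    - [0,0,-35]
    - [0,0,-35]
    - [0,0,-35]
    - [0,0,-25]
    - [0,0,-15]
    - [0,0,0]
    - [0,0,0]
  rot:
    - [0,0,0]
    - [0,0,0]
    - [0,0,0]
    - [0,0,0]
    - [0,0,0]
    - [0,0,0]
    - [0,0,0]

```text
time_s: 79.05
tcp_pos: [0.4148, 0.2471, 0.0176]
eef_rot: [-0.0, 0.117, 0.993, -0.0]
ft_force: [0.4, 0.3, -2.8]
gripper_width: 0.385
grasp_force: 29.9
```

```bash
python3 - <<'E'
from h import *
st()
for p in(pic('scene'),pic('side')): spots(p,['crank','crank_handle'])
E
```

```text
t 79.05 tcp [414.8 247.1  17.6] yaw 166.5 tilt [-0. -0. -1.] w 0.385 gf 29.9 F [ 0.4  0.3 -2.8] q [ 0.29  0.48  1.83 -0.    0.83 -1.04]
crank [([412.0, 245.0, 33.0], 0.61), ([430.0, 285.0, -2.0], 0.51)]
crank_handle [([499.0, 225.0, 84.0], 0.56)]
crank [([415.0, 248.0, 38.0], 0.79)]
crank_handle [([497.0, 228.0, 82.0], 0.81), ([541.0, 300.0, 12.0], 0.32)]
```

Emit:
drive_tool:
  slide:
    - [0,0,-15]
    - [0,0,-8]
    - [0,0,-4]
    - [0,0,-2]
    - [0,0,0]
  rot:
    - [0,0,0]
    - [0,0,0]
    - [0,0,0]
    - [0,0,0]
    - [0,0,0]

```text
time_s: 79.77
tcp_pos: [0.4146, 0.2471, -0.0117]
eef_rot: [-0.0, 0.117, 0.993, -0.0]
ft_force: [-1.4, -0.7, 0.0]
gripper_width: 0.384
grasp_force: 29.9
```

Emit:
drive_tool:
  slide:
    - [0,0,-1.5]
    - [0,0,0]
  rot:
    - [0,0,0]
    - [0,0,0]

```text
time_s: 79.93
tcp_pos: [0.4149, 0.2472, -0.0128]
eef_rot: [0.0, 0.117, 0.993, 0.0]
ft_force: [-2.4, -1.1, 0.6]
gripper_width: 0.382
grasp_force: 29.9
```

Emit:
drive_tool:
  slide:
    - [0,0,-1.2]
    - [0,0,0]
  rot:
    - [0,0,0]
    - [0,0,0]

```text
time_s: 80.1
tcp_pos: [0.415, 0.2472, -0.0136]
eef_rot: [0.0, 0.117, 0.993, 0.0]
ft_force: [-4.2, -0.6, 7.9]
gripper_width: 0.385
grasp_force: 29.9
```

Contact with the mat (7.9 N). Release and withdraw.

Emit:
drive_tool:
  slide:
    - [0,0,0]
    - [0,0,0]
    - [0,0,0]
    - [0,0,0]
    - [0,0,10]
    - [0,0,30]
    - [0,0,40]
    - [0,0,40]
    - [0,0,40]
    - [0,0,40]
    - [0,0,30]
    - [0,0,0]
  rot:
    - [0,0,0]
    - [0,0,0]
    - [0,0,0]
    - [0,0,0]
    - [0,0,0]
    - [0,0,0]
    - [0,0,0]
    - [0,0,0]
    - [0,0,0]
    - [0,0,0]
    - [0,0,0]
    - [0,0,0]
  hand: 0.6

```text
time_s: 81.1
tcp_pos: [0.4167, 0.2478, 0.2224]
eef_rot: [0.005, 0.117, 0.993, 0.002]
ft_force: [0.5, 0.1, 0.6]
gripper_width: 0.603
grasp_force: 0.0
```

```bash
python3 - <<'E'
from h import *
st()
for p in(pic('scene'),pic('side'),wrist()): spots(p,['crank','crank_handle','rod','rod_tip','mat','basket_in','barrel0','pawl_tab','jar','lens','camera'])
E
```

```text
t 81.1 tcp [416.7 247.8 222.4] yaw 166.6 tilt [ 0.011  0.003 -1.   ] w 0.603 gf 0.0 F [0.5 0.1 0.6] q [ 0.29  0.21  1.6   0.    1.32 -1.04]
crank [([416.0, 247.0, 0.0], 0.76)]
crank_handle [([599.0, -200.0, 52.0], 0.63), ([498.0, 227.0, 56.0], 0.55), ([544.0, 303.0, 12.0], 0.21)]
rod [([413.0, 325.0, 3.0], 0.6)]
rod_tip [([542.0, 302.0, 12.0], 0.64)]
mat [([429.0, 284.0, -3.0], 0.88), ([608.0, -81.0, 48.0], 0.57)]
basket_in [([602.0, -108.0, 49.0], 0.93)]
barrel0 [([608.0, -78.0, 46.0], 0.94), ([614.0, -19.0, 48.0], 0.91), ([328.0, -359.0, -2.0], 0.9), ([600.0, -198.0, 54.0], 0.78), ([606.0, -138.0, 50.0], 0.6), ([596.0, 246.0, 233.0], 0.3)]
pawl_tab [([593.0, 246.0, 232.0], 0.8)]
jar [([406.0, 57.0, 0.0], 0.44)]
lens [([727.0, 279.0, 4.0], 0.69), ([414.0, 329.0, 8.0], 0.24), ([617.0, 100.0, 237.0], 0.21)]
camera [([638.0, -430.0, -1.0], 0.71)]
crank [([414.0, 249.0, 3.0], 0.67)]
crank_handle [([498.0, 227.0, 52.0], 0.83), ([599.0, -103.0, 48.0], 0.35)]
rod [([412.0, 326.0, -2.0], 0.63)]
rod_tip [([541.0, 298.0, 8.0], 0.55)]
mat [([429.0, 284.0, 1.0], 0.58)]
basket_in [([601.0, -105.0, 51.0], 0.94), ([587.0, 152.0, 224.0], 0.55)]
barrel0 [([605.0, -144.0, 51.0], 0.91), ([606.0, -81.0, 52.0], 0.83), ([323.0, -362.0, -3.0], 0.79), ([601.0, -199.0, 48.0], 0.52), ([608.0, -26.0, 51.0], 0.52), ([620.0, 105.0, 242.0], 0.33)]
pawl_tab [([594.0, 249.0, 230.0], 0.49)]
jar [([401.0, 57.0, -1.0], 0.67)]
lens [([720.0, 273.0, -1.0], 0.91), ([599.0, -201.0, 49.0], 0.35)]
camera [([642.0, -431.0, -2.0], 0.8), ([429.0, 286.0, -0.0], 0.54)]
crank [([412.0, 247.0, 6.0], 0.85)]
crank_handle [([497.0, 228.0, 53.0], 0.66)]
rod [([415.0, 322.0, 2.0], 0.62)]
rod_tip [([542.0, 299.0, 13.0], 0.94)]
mat [([430.0, 283.0, 6.0], 0.94), ([417.0, 321.0, 1.0], 0.25)]
basket_in []
barrel0 []
pawl_tab []
jar [([398.0, 60.0, 1.0], 0.56)]
lens [([723.0, 279.0, 3.0], 0.68), ([417.0, 323.0, -0.0], 0.66)]
camera []
```

```bash
python3 -c "
from workcell import robot
print(robot.job_done())"
```

```text
the job is handed in; nothing more can be done
None
```

I handed the job in at about 81 s of simulated time: all four barrels stand in the basket, which is fully down in the tank, the pawl is over on its rest, and the crank (handle up) and rod lie flat on the mat. The camera, jar and finished lens read where they started; the judge's result was not shown.

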